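# Hang up the wooden utensils in the low cabinet and latch its guard

## Robot

A 6-joint arm with a two-finger parallel gripper is mounted at the origin on a cart in front of the work surface, level with it; the furniture and walls round the work are solid. World frame = base frame: x ahead of the robot, y to its left, z up, the work surface at z = 0. Lengths are in m, angles in rad, forces in N, time in s.
With the tool pointing down it reaches from about 0.35 to 0.85 m from the base axis. Payload 8.1 kg.
Tool frame: the origin (TCP) lies on the centre line of the jaws, within the pads' length; the fingertips stand 22 mm ahead of it and the grasp point (between the pads) lies 3 mm ahead of it; z points along the fingers, y is the line along which they close (so a half turn about z gives the same grasp; the last joint's range is limited). The gripper opens to 93 mm and grips with 3 to 60 N. Pads are 15 mm wide; open, the fingers measure 128 mm over their backs; the gripper's body (75 mm by 188 mm) begins 65 mm behind the grasp point.
Start: joints at [1.153, 0.13, 1.488, -0, 1.523, -0.085], TCP at [0.196, 0.567, 0.241] pointing down, gripper open.
Joint ranges: [-2.96, 2.96], [-0.89, 2.26], [0.02, 2.5], [-1.34, 4.48], [0, 2.73], [-2.66, 2.66]. Speed limits (rad/s): [2.39, 2.39, 2.79, 3.14, 3.14, 3.14].

## Interface

Orientations are given as a rotation vector (axis times angle).
In Python, from plant import robot gives the robot as it stands.
- The arm moves only by the shell command python3 inch.py FILE [FORCE], which reads ROWS from the file FILE. ROWS is a JSON list that holds a single list of rows (three levels of brackets), with 1 to 20 rows, each of 5 numbers: the finger opening in m, then dx, dy, dz in shares of the most that a row can go, 1 being 50 mm, then a turn about the tool's z in rad; each row shifts and turns the commanded pose from where the row before left it, along the tool's axes as they then stand; what a row does not reach is not made up. A row lasts 1/10 s, in which the tool goes at most 0.05 m and 0.15 rad, less where a joint would pass 70% of its speed; a pose out of reach is approached as far as the arm can. The fingers move at their own pace and stop on an object; FORCE is the grip in N (left out, the last holds). Time passes only in rows, so rows that do not move let the fingers close. It prints the time, the measured TCP pose, the force, the opening and the grip force at its end. Input that does not fit is refused with a message, and nothing moves.
- robot.read_state(): the state, without advancing time (a new reading comes with each control period).
- robot.read_camera(name): name is "side" or "top" or "wrist"; returns a dict with "image" (384x512x3 uint8, red, green, blue), "fx", "fy", "cx", "cy" (pixels), "dist" ([k1, k2, p1, p2, k3] as OpenCV has them; the pictures are not rectified), "R" (3x3) and "t" (3): a world point X has camera coordinates R X + t. Camera axes: x right, y down, z forward; pixel columns grow to the right and rows downward; lengths in m; the calibration is good to about 2 mm. A picture is of the moment at which its call begins. There is no depth.
- robot.close_job(): hands the job in; it is judged then, once.
The state is a dict: "t": time; "q": joint angles; "dq": joint speeds; "joint_torque": joint torques, N m; "tool_pos": TCP position; "orientation": TCP orientation; "force": force on the tool from outside, world axes, zero at the start; "wrist_torque": the same for the moment, N m; "opening": finger opening in m; "gripper_force": force on a finger pad.
Only numpy, scipy, OpenCV 4.12 (cv2) and the standard library are available. Lean on these libraries where they do the work, as an engineer would, in place of code of your own. Each camera call takes 0.05 s, during which the arm holds its last target. There are 200 camera calls.

## Task

Hang every wooden utensil lying on the worktop by its ring on a hook inside the low cabinet, one to a hook, tilting each so that it passes under the cabinet's front board. When all of them hang free and still, press the lever on the cabinet's left side down until the guard stays down by itself. Leave the jars and the tin where they stand.

Things in the scene. Friction and masses are not known exactly. Their poses are not given: they have to be found in the camera images.
- rice_paddle: Wooden paddle, round blade 40 mm across; 205 mm long, 60 g, both faces alike; starts lying flat on the worktop, left of the cabinet. Handle 14 mm wide, 10 thick; blade from x = -18 to -62 mm. Origin: the grip place, mid-thickness of the handle (5 mm up when lying); x along the handle to its hanging ring, y across, z out of the flat face. None if absent.
- rice_paddle_eye (a point): centre of the steel ring fixed to the handle's end of the rice_paddle, 125 mm from its origin along x; the ring lies in the utensil's flat plane: 24 mm clear opening, 6 mm wire, 36 mm outside
- spatula: Wooden spatula, square blade 46 mm wide; 205 mm long, 60 g, both faces alike; starts lying flat on the worktop, left of the cabinet. Handle 14 mm wide, 10 thick; blade from x = -18 to -62 mm. Origin: the grip place, mid-thickness of the handle (5 mm up when lying); x along the handle to its hanging ring, y across, z out of the flat face. None if absent.
- spatula_eye (a point): centre of the steel ring fixed to the handle's end of the spatula, 125 mm from its origin along x; the ring lies in the utensil's flat plane: 24 mm clear opening, 6 mm wire, 36 mm outside
- scraper: Wooden scraper, T-shaped end 60 mm wide (x = -44 to -62); 205 mm long, 60 g, both faces alike; starts lying flat on the worktop, left of the cabinet. Handle 14 mm wide, 10 thick; blade from x = -18 to -62 mm. Origin: the grip place, mid-thickness of the handle (5 mm up when lying); x along the handle to its hanging ring, y across, z out of the flat face. None if absent.
- scraper_eye (a point): centre of the steel ring fixed to the handle's end of the scraper, 125 mm from its origin along x; the ring lies in the utensil's flat plane: 24 mm clear opening, 6 mm wire, 36 mm outside
- stirrer: Wooden stirrer, narrow end 22 mm wide; 205 mm long, 60 g, both faces alike; starts lying flat on the worktop, left of the cabinet. Handle 14 mm wide, 10 thick; blade from x = -18 to -62 mm. Origin: the grip place, mid-thickness of the handle (5 mm up when lying); x along the handle to its hanging ring, y across, z out of the flat face. None if absent.
- stirrer_eye (a point): centre of the steel ring fixed to the handle's end of the stirrer, 125 mm from its origin along x; the ring lies in the utensil's flat plane: 24 mm clear opening, 6 mm wire, 36 mm outside
- cabinet: Low wooden cabinet, fixed, open front: 120 deep (x) x 280 wide (y) x 285 mm high. Origin under its centre, x points into it: front at x = -60, inside of back at +50, roof underside z = 275. A front board 10 mm thick hangs from the roof to z = 240, lower than the hook tips: bring a utensil in below it, ring end tilted up 30 to 45 degrees. Four hooks; low rail on the back (front x = 12, z 40 to 80)
- hook0 (a point): hook 0 (0 leftmost): where a hanging ring's centre rests, cabinet x = 15, y = 97.5, z = 216 mm, 9 mm under the bend of the 6 mm rod. The rod runs from the back (x 50, z 240) down to the bend (x 15, z 225), then 45 degrees up to the front, tip at x -3, z 243. A utensil let go with its ring round the bend swings down, leaning on the rail
- hook1 (a point): hook 1 (0 leftmost): where a hanging ring's centre rests, cabinet x = 15, y = 32.5, z = 216 mm, 9 mm under the bend of the 6 mm rod. The rod runs from the back (x 50, z 240) down to the bend (x 15, z 225), then 45 degrees up to the front, tip at x -3, z 243. A utensil let go with its ring round the bend swings down, leaning on the rail
- hook2 (a point): hook 2 (0 leftmost): where a hanging ring's centre rests, cabinet x = 15, y = -32.5, z = 216 mm, 9 mm under the bend of the 6 mm rod. The rod runs from the back (x 50, z 240) down to the bend (x 15, z 225), then 45 degrees up to the front, tip at x -3, z 243. A utensil let go with its ring round the bend swings down, leaning on the rail
- hook3 (a point): hook 3 (0 leftmost): where a hanging ring's centre rests, cabinet x = 15, y = -97.5, z = 216 mm, 9 mm under the bend of the 6 mm rod. The rod runs from the back (x 50, z 240) down to the bend (x 15, z 225), then 45 degrees up to the front, tip at x -3, z 243. A utensil let go with its ring round the bend swings down, leaning on the rail
- guard (a joint): angle of the guard: wire bail and thumb lever on one shaft along y (cabinet x = 0, z = 185 mm). 0 = up, bail above the roof; 1.3 = stop, bail across the open front. Sprung up (about 6 N at the thumb bar); flies back if let go before the crest at 1.0; past 1.05 a detent draws it to 1.3 and holds it
- thumb_bar (a point): middle of the lever's thumb bar: level round bar along y, 18 mm diameter, 60 mm long, outside the cabinet's left side (cabinet y = 215 mm). Moves on a 70 mm arc about the shaft: 43 degrees above level on the front side at guard 0, 31 degrees below level at 1.3. Press from above
- honey: jar, 65 mm wide, 100 mm high, standing behind the utensils; leave alone; origin under its centre
- tin: small tin, 57 mm wide, 72 mm high, standing behind the utensils; leave alone; origin under its centre
- spice: spice jar, 41 mm wide, 105 mm high, standing beyond the utensils; leave alone; origin under its centre

How it is judged:
By the outcome, as a careful person would: the job done as asked, in the order asked, and still so for the second after the job is handed in, with the robot touching nothing.
Of rice_paddle, spatula, scraper, stirrer only 3 to 4 are there at a start; the rules pass over those that are not, and their reading is None.
At some moment in a run one of rice_paddle, spatula, scraper, stirrer may be knocked a few centimetres aside while the robot is not near it.
Once in a run the grip may slacken for a moment while it holds something.
It also fails if it takes over 210 s, if anything falls off the work surface, if the arm or the gripper's body presses on something with over 40 N, if the wrist force passes 120 N, or if a joint passes its speed limit or range.

## Working session

There is one attempt and no reset: what is moved stays moved. The work goes in short steps, Python scripts to look and compute and a shell command to move; the robot and the scene stay as the last step left them, time stands still between calls to the robot, and variables do not carry over. Pictures are saved under pics/ and viewed, at most 14 in all, crops included, and the job is handed in when it is done.

```bash
ls; mkdir -p pics; python3 - <<'E'
from plant import robot
import cv2,numpy as np
ims=[]
for n in ["top","side","wrist"]:
    c=robot.read_camera(n); np.save(f"pics/{n}0.npy",c,allow_pickle=True)
    cv2.imwrite(f"pics/{n}0.png",c["image"][:,:,::-1])
    print(n,c["fx"],c["cx"],c["cy"],c["dist"],(-c["R"].T@c["t"]).round(3),c["R"].round(2).tolist())
print(robot.read_state())
E
```

```text
inch.py
pics
plant.py
top 435.14582182923596 256.560628573492 189.88545373881004 [-0.16273562  0.          0.          0.          0.        ] [0.285 0.179 1.426] [[-0.06, -1.0, 0.0], [-0.97, 0.06, -0.22], [0.22, -0.02, -0.98]]
side 498.3356260183868 258.3134046627543 191.45608627405375 [-0.1631261  0.         0.         0.         0.       ] [-0.587  0.912  0.993] [[-0.54, -0.84, 0.0], [-0.44, 0.28, -0.85], [0.72, -0.46, -0.52]]
wrist 332.4313614981797 260.55713347727055 194.69431482493385 [-0.03925858  0.          0.          0.          0.        ] [0.126 0.59  0.384] [[0.33, 0.95, -0.0], [0.91, -0.31, 0.27], [0.25, -0.09, -0.96]]
{'t': 0.15, 'q': array([ 1.15262647e+00,  1.30990736e-01,  1.48902534e+00, -3.45714949e-05,
        1.52300920e+00, -8.54160509e-02]), 'dq': array([ 0.00210374, -0.00134405, -0.0027225 , -0.00051523, -0.00016671,
       -0.00128556]), 'joint_torque': array([ 1.08276083e-03, -5.60473895e+01, -4.92336202e+01,  7.70888105e-02,
        3.04848002e-02, -1.23999180e-04]), 'tool_pos': array([0.19582048, 0.56671135, 0.23982866]), 'orientation': array([-5.20224054e-01, -3.09789188e+00,  2.19269208e-03]), 'force': array([-1.13717922e+00, -3.01253590e-01, -6.72088558e-04]), 'wrist_torque': array([ 0.04334582, -0.02528817, -0.01762853]), 'gripper_force': 0.0, 'opening': 0.09265219415498852}
```
View pics/top0.png

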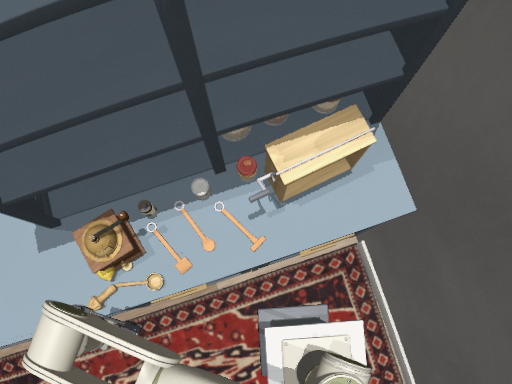

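View pics/side0.png

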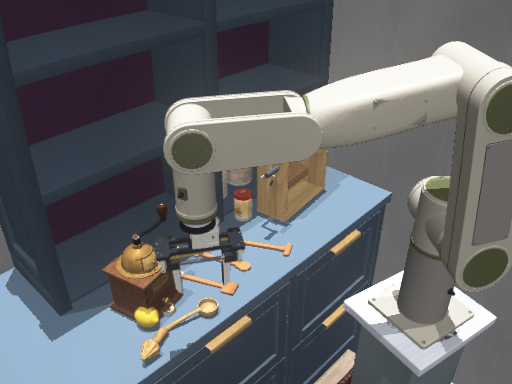

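```bash
cat > h.py <<'E'
import numpy as np, cv2
from scipy.spatial.transform import Rotation as Ro
def K(c): return np.array([[c["fx"],0,c["cx"]],[0,c["fy"],c["cy"]],[0,0,1.]])
def proj(c,P):
    P=np.asarray(P,float).reshape(-1,1,3)
    return cv2.projectPoints(P,cv2.Rodrigues(c["R"])[0],c["t"],K(c),np.array(c["dist"]))[0][:,0]
def ray(c,uv):
    u=cv2.undistortPoints(np.asarray(uv,float).reshape(-1,1,2),K(c),np.array(c["dist"]))[:,0]
    d=np.c_[u,np.ones(len(u))]@c["R"]; return -c["R"].T@c["t"], d/np.linalg.norm(d,axis=1)[:,None]
def plane(c,uv,z):
    o,d=ray(c,uv); return o+d*((z-o[2])/d[:,2])[:,None]
def tri(obs): # [(cam,uv),...] -> point, residual
    A=np.zeros((3,3));b=np.zeros(3);L=[]
    for c,uv in obs:
        o,d=ray(c,uv);M=np.eye(3)-np.outer(d[0],d[0]);A+=M;b+=M@o;L.append((M,o))
    x=np.linalg.solve(A,b);return x,[float(np.linalg.norm(M@(x-o))) for M,o in L]
def load(n): return np.load(f"pics/{n}.npy",allow_pickle=True).item()
def shoot(robot,cam,n):
    c=robot.read_camera(cam);np.save(f"pics/{n}.npy",c,allow_pickle=True);return c
def crop(c,n,u0,u1,v0,v1,s): cv2.imwrite(f"pics/{n}.png",cv2.resize(c["image"][v0:v1,u0:u1,::-1],None,fx=s,fy=s,interpolation=cv2.INTER_CUBIC))
E
python3 - <<'E'
from h import *
t=load("top0");w=load("wrist0");s=load("side0")
a=t["image"][90:290,120:400,::-1]; 
crop(t,"topc",130,390,95,290,3)
a=cv2.resize(w["image"][:,:,::-1],(400,300)); b=cv2.resize(s["image"][130:290,200:360,::-1],None,fx=2.4,fy=2.4,interpolation=cv2.INTER_CUBIC)
o=np.zeros((384,784+6,3),np.uint8);o[:300,:400]=a;o[:384,404:788]=b;cv2.imwrite("pics/ws.png",o)
E
```

View pics/topc.png

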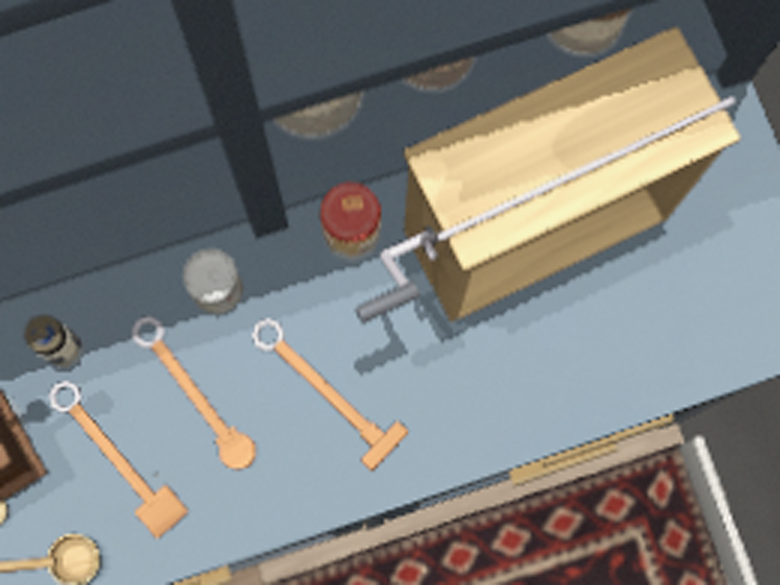

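View pics/ws.png

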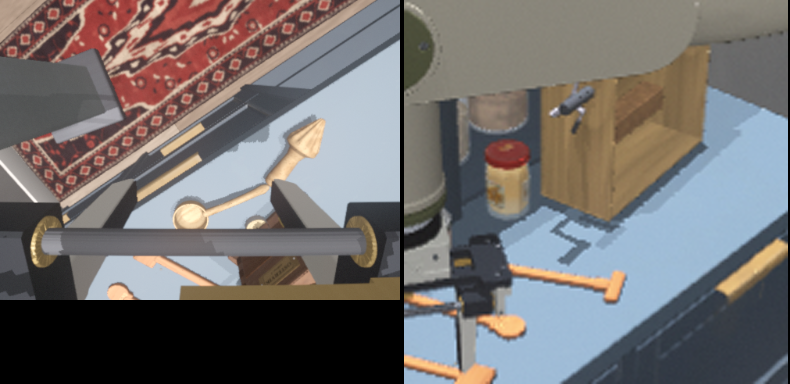

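```bash
python3 - <<'E'
from h import *
t=load("top0");s=load("side0")
f=lambda l:np.array(l,float)/3+[130,95]-1/3
r=plane(t,f([(405,152),(680,30),(738,138),(462,268)]),.285)
print(r.round(4)); print([np.linalg.norm(r[i]-r[(i+1)%4]).round(4) for i in range(4)])
b=plane(t,f([(458,320),(665,225)]),0);print("base",b.round(4))
# side base front-left corner
ps=lambda l:(np.array(l,float)-[404,0])/2.4+[200,130]-.3
print("base FL tri",tri([(t,f([(458,320)])[0]),(s,ps([(610,217)])[0])]))
im=t["image"];hsv=cv2.cvtColor(im,cv2.COLOR_RGB2HSV)
m=cv2.inRange(hsv,(5,90,150),(20,255,255))
cs,_=cv2.findContours(m,cv2.RETR_EXTERNAL,cv2.CHAIN_APPROX_NONE)
for c in cs:
    if cv2.contourArea(c)>60: print(c.reshape(-1,2).mean(0),cv2.contourArea(c),cv2.boundingRect(c))
print(hsv[265,184],hsv[243,208])
E
```

```text
[[ 0.6608  0.1314  0.285 ]
 [ 0.7676 -0.1383  0.285 ]
 [ 0.6567 -0.1799  0.285 ]
 [ 0.5484  0.0876  0.285 ]]
[np.float64(0.2901), np.float64(0.1184), np.float64(0.2887), np.float64(0.1206)]
base [[ 0.5553  0.0737  0.    ]
 [ 0.6502 -0.1709  0.    ]]
base FL tri (array([0.55386993, 0.07471186, 0.00896813]), [0.00044384666072614173, 0.0004438466607263125])
[100.6        297.95714286] 205.0 (88, 285, 28, 25)
[188.75641026 291.08974359] 124.0 (170, 284, 37, 16)
[143.62992126 281.87401575] 144.5 (117, 273, 46, 16)
[321.09473684 246.14736842] 111.5 (300, 238, 42, 18)
[172.66326531 252.47959184] 266.0 (153, 230, 39, 44)
[102.71717172 239.59259259] 1275.5 (73, 215, 60, 58)
[244.31067961 230.3592233 ] 231.5 (222, 209, 44, 42)
[198.12903226 231.        ] 210.5 (181, 209, 34, 42)
[315.17808219 178.65068493] 680.0 (283, 159, 67, 41)
[313.05769231 128.17788462] 772.0 (265, 105, 98, 45)
[ 15 119 234] [ 15 118 242]
```

```bash
cat >> h.py <<'E'
def orange(c): return cv2.inRange(cv2.cvtColor(c["image"],cv2.COLOR_RGB2HSV),(9,85,140),(19,190,255))
def axisline(c,near,z=.007):
    m=orange(c);n,l,st,ce=cv2.connectedComponentsWithStats(m)
    i=min([k for k in range(1,n) if st[k,4]>60],key=lambda k:np.linalg.norm(ce[k]-near))
    v,u=np.nonzero(l==i); P=plane(c,np.c_[u,v],z)[:,:2]
    # handle axis: fit on the thin part only (line fit robust)
    vx,vy,x,y=cv2.fitLine(P.astype(np.float32),cv2.DIST_HUBER,0,.002,.01)[:,0]
    d=np.array([vx,vy]);s=(P-[x,y])@d
    return np.array([x,y]),d,s.min(),s.max(),st[i]
E
python3 - <<'E'
from h import *
from plant import robot
t=load("top0")
R=Ro.from_rotvec(robot.read_state()["orientation"]).as_matrix();print(R.round(2))
f=lambda l:np.array(l,float)/3+[130,95]-1/3
for n,r,b in [("spat",(65,396),(160,511)),("padd",(148,332),(237,450)),("scra",(268,335),(384,446))]:
    e=plane(t,f([r]),.005)[0]; p,d,lo,hi,st=axisline(t,f([b])[0]*.5+f([r])[0]*.5)
    if (e[:2]-p)@d<0:d=-d;lo,hi=-hi,-lo
    print(n,"eye",e.round(4),"dir",d.round(3),np.degrees(np.arctan2(d[1],d[0])).round(1),"len",(hi-lo).round(3),"bladeend",(p+lo*d).round(4),"eye-bladeend",((e[:2]-p)@d-lo).round(4),"lat",(d[0]*(e[1]-p[1])-d[1]*(e[0]-p[0])).round(4),st)
    print("  origin",(e[:2]-.125*d).round(4))
for n,q in [("honey",(350,205)),("tin",(211,275)),("spice",(50,335))]: print(n,plane(t,f([q]),.1)[0].round(3))
print("edge",plane(t,f([(180,580),(690,440)]),0).round(3))
E
```

```text
[[-0.95  0.33 -0.  ]
 [ 0.33  0.95 -0.  ]
 [ 0.   -0.   -1.  ]]
spat eye [0.4958 0.5135 0.005 ] dir [0.788 0.616] 38.0 len 0.17 bladeend [0.3485 0.3986] eye-bladeend 0.1868 lat -0.0002 [153 230  39  44 321]
  origin [0.3973 0.4365]
padd eye [0.5622 0.4188 0.005 ] dir [0.825 0.566] 34.4 len 0.169 bladeend [0.4085 0.3139] eye-bladeend 0.1861 lat -0.0004 [181 209  34  42 261]
  origin [0.4591 0.3481]
scra eye [0.5506 0.2853 0.005 ] dir [0.734 0.679] 42.8 len 0.17 bladeend [0.4137 0.1585] eye-bladeend 0.1866 lat 0.0 [222 209  44  43 296]
  origin [0.4589 0.2003]
honey [0.667 0.186 0.1  ]
tin [0.6   0.335 0.1  ]
spice [0.547 0.506 0.1  ]
edge [[ 0.289  0.394  0.   ]
 [ 0.404 -0.172  0.   ]]
```

```bash
cat >> h.py <<'E'
def plan(robot,xyz,yaw):
    s=robot.read_state();R=Ro.from_rotvec(s["orientation"]).as_matrix()
    cur=np.arctan2(R[1,0],R[0,0]);w=np.deg2rad(yaw)
    tr=-(w-cur+np.pi)%(2*np.pi)-0
    tr=((cur-w)+np.pi)%(2*np.pi)-np.pi
    d=np.asarray(xyz)-s["tool_pos"];c,n=np.cos(w),np.sin(w)
    Rw=np.array([[c,n,0],[n,-c,0],[0,0,-1]])
    print("turn",tr.round(3),"then tool delta",(Rw.T@d).round(4),"q",s["q"].round(2),"pos",s["tool_pos"].round(4),"t",round(s["t"],1))
E
python3 - <<'E'
from h import *
from plant import robot
s=load("side0")
for z in (.218,.24,.3,.35,.4,.45,.5): print(z,proj(s,[[.196,.567,z]]).round(0))
plan(robot,[.405,.15,.24],222.8)
E
```

```text
0.218 [[202. 287.]]
0.24 [[201. 279.]]
0.3 [[199. 259.]]
0.35 [[198. 240.]]
0.4 [[196. 221.]]
0.45 [[195. 201.]]
0.5 [[193. 180.]]
turn -1.08 then tool delta [ 1.296e-01 -4.479e-01 -2.000e-04] q [ 1.15  0.13  1.49 -0.    1.52 -0.09] pos [0.1958 0.5667 0.2398] t 0.1
```

The rows are not in the units I measure in: shifts go in shares of 50 mm. I convert before sending: -0.0448 m is -0.896, 0.013 m is 0.26.

```bash
echo '[[[0.093, 0, 0, 0, -0.135], [0.093, 0, 0, 0, -0.135], [0.093, 0, 0, 0, -0.135], [0.093, 0, 0, 0, -0.135], [0.093, 0, 0, 0, -0.135], [0.093, 0, 0, 0, -0.135], [0.093, 0, 0, 0, -0.135], [0.093, 0, 0, 0, -0.135]]]' > mv.in && python3 inch.py mv.in 20
echo '[[[0.093, 0.26, -0.896, 0, 0], [0.093, 0.26, -0.896, 0, 0], [0.093, 0.26, -0.896, 0, 0], [0.093, 0.26, -0.896, 0, 0], [0.093, 0.26, -0.896, 0, 0], [0.093, 0.26, -0.896, 0, 0], [0.093, 0.26, -0.896, 0, 0], [0.093, 0.26, -0.896, 0, 0], [0.093, 0.26, -0.896, 0, 0], [0.093, 0.26, -0.896, 0, 0], [0.093, 0, 0, 0, 0], [0.093, 0, 0, 0, 0]]]' > mv.in && python3 inch.py mv.in 20
python3 - <<'E'
from h import *
from plant import robot
plan(robot,[.405,.15,.24],222.8)
w=shoot(robot,"wrist","w1");s=shoot(robot,"side","s1")
o=np.zeros((600,800,3),np.uint8)
o[:300,:400]=cv2.resize(w["image"][:,:,::-1],(400,300))
o[:300,400:]=cv2.resize(s["image"][:,:,::-1],(400,300))
o[300:600,:]=cv2.resize(s["image"][110:260,150:550-38,::-1],(724,300),interpolation=cv2.INTER_CUBIC)[:, :800] if False else cv2.copyMakeBorder(cv2.resize(s["image"][130:280,160:400,::-1],(480,300),interpolation=cv2.INTER_CUBIC),0,0,0,320,cv2.BORDER_CONSTANT)
cv2.imwrite("pics/ws1.png",o)
E
```

```text
t: 0.95
tool_pos: [0.1959, 0.5669, 0.2402]
orientation: [1.155, -2.921, 0.001]
force: [-0.3, 0.5, 0.1]
opening: 0.0927
gripper_force: 0.0
t: 2.15
tool_pos: [0.4052, 0.1492, 0.2404]
orientation: [1.141, -2.926, -0.001]
force: [1.0, 0.1, 0.5]
opening: 0.0935
gripper_force: 0.0
turn -0.003 then tool delta [-0.0004  0.0007  0.0004] q [ 0.23 -0.34  1.93  0.    1.56 -2.08] pos [0.4052 0.1492 0.2404] t 2.1
```

View pics/ws1.png

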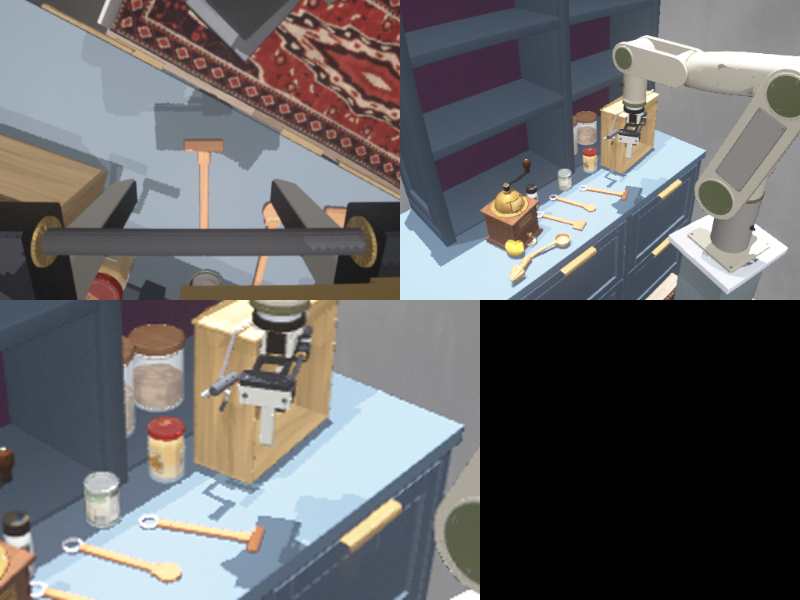

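```bash
python3 - <<'E'
from h import *
t=load("top0");s=load("s1")
o=np.zeros((540,800,3),np.uint8)
a=cv2.resize(t["image"][100:208,264:378,::-1],None,fx=5,fy=5,interpolation=cv2.INTER_CUBIC);o[:a.shape[0],:a.shape[1]]=a
b=cv2.resize(s["image"][130:240,250:325,::-1],None,fx=3,fy=3,interpolation=cv2.INTER_CUBIC);o[:b.shape[0],572:572+b.shape[1]]=b
cv2.imwrite("pics/cab.png",o)
E
```

```text
(no output)
```

View pics/cab.png

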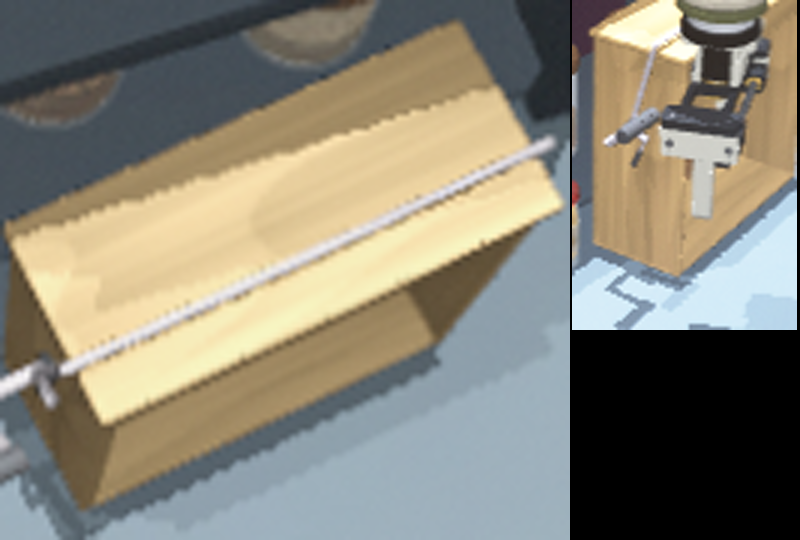

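```bash
cat > fit.py <<'E'
from h import *
from scipy.optimize import least_squares
t=load("top0");s=load("s1")
ft=lambda l:np.array(l,float)/5+[264,100]-.4
fs=lambda l:(np.array(l,float)-[572,0])/3+[250,130]-.33
roof=ft([(5,232),(460,20),(563,208),(105,425)]);base=ft([(87,507),(433,345)])
sp=fs([(678,276),(594,245),(800,172),(595,36)])
M=[(60,140,285),(60,-140,285),(-60,-140,285),(-60,140,285),(-60,140,0),(-60,-140,0)]
S=[(-60,140,0),(60,140,0),(-60,-140,0),(60,140,285)]
def W(p,L): L=np.array(L)/1000;c,n=np.cos(p[2]),np.sin(p[2]);return np.c_[p[0]+c*L[:,0]-n*L[:,1],p[1]+n*L[:,0]+c*L[:,1],L[:,2]]
if __name__=="__main__":
    pix=np.r_[roof,base]
    it=[0,1,2,3,4]
    res=lambda p:np.r_[(proj(t,W(p,M))-pix)[it].ravel(),(proj(s,W(p,S))-sp)[[0,1,3]].ravel()]
    r=least_squares(res,[.658,-.025,.37],loss="soft_l1");p=r.x;print(p,np.degrees(p[2]))
    print((proj(t,W(p,M))-pix).round(1).tolist(),(proj(s,W(p,S))-sp).round(1).tolist())
    print("tri base FL",tri([(t,base[0]),(s,sp[0])]),"roof BL",tri([(t,roof[0]),(s,sp[3])]))
    print("planes",plane(t,roof,.285).round(4).tolist(),plane(t,base,0).round(4).tolist(), plane(s,sp[:3],0).round(4).tolist())
E
python3 fit.py
```

```text
[ 0.65813287 -0.02714663  0.38876028] 22.274323411093896
[[2.3, -0.7], [-0.7, 1.4], [-0.7, -0.2], [2.0, -1.2], [-0.3, 2.1], [3.4, -0.6]] [[0.1, 1.6], [-0.2, 0.7], [-1.2, 2.0], [-0.5, -2.0]]
tri base FL (array([0.55549838, 0.07741969, 0.00268922]), [0.0010850056289990688, 0.001085005628999083]) roof BL (array([0.65819853, 0.12884706, 0.28028272]), [0.0034157440680533313, 0.0034157440680534766])
planes [[0.6589, 0.1317, 0.285], [0.771, -0.1366, 0.285], [0.6551, -0.1813, 0.285], [0.5466, 0.0852, 0.285]] [[0.5567, 0.0781, 0.0], [0.6542, -0.1674, 0.0]] [[0.5578, 0.0744, 0.0], [0.6639, 0.1222, 0.0], [0.665, -0.1929, 0.0]]
```

Converted, -0.042 m is -0.84.

```bash
echo '[[[0.093, 0, 0, -0.84, 0], [0.093, 0, 0, -0.84, 0], [0.093, 0, 0, -0.84, 0], [0.093, 0, 0, -0.84, 0], [0.093, 0, 0, -0.84, 0.148], [0.093, 0, 0, 0, 0.148], [0.093, 0, 0, 0, 0.148], [0.093, 0, 0, 0, 0.148], [0.093, 0, 0, 0, 0.148], [0.093, 0, 0, 0, 0.148], [0.093, 0, 0, 0, 0.148], [0.093, 0, 0, 0, 0.148], [0.093, 0, 0, 0, 0.148], [0.093, 0, 0, 0, 0.148], [0.093, 0, 0, 0, 0.148], [0.093, 0, 0, 0, 0.148], [0.093, 0, 0, 0, 0.148], [0.093, 0, 0, 0, 0.148], [0.093, 0, 0, 0, 0.148]]]' > mv.in && python3 inch.py mv.in
echo '[[[0.093, 0, 0, 0, 0.148], [0.093, 0, 0, 0, 0.148], [0.093, 0, 0, 0, 0.148], [0.093, 0, 0, 0, 0.148], [0.093, 0, 0, 0, 0.148], [0.093, 0, 0, 0, 0.148], [0.093, 0, 0, 0, 0.148], [0.093, 0, 0, 0, 0.148], [0.093, 0, 0, 0, 0.148], [0.093, 0, 0, 0, 0.148], [0.093, 0, 0, 0, 0.148], [0.093, 0, 0, 0, 0.148], [0.093, 0, 0, 0, 0.148], [0.093, 0, 0, 0, 0.148], [0.093, 0, 0, 0, 0.148], [0.093, 0, 0, 0, 0.148]]]' > mv.in && python3 inch.py mv.in
python3 - <<'E'
from h import *
from plant import robot
plan(robot,[.52,.02,.45],-40)
E
```

```text
t: 4.15
tool_pos: [0.4043, 0.1519, 0.4505]
orientation: [-2.113, -2.325, 0.0]
force: [1.5, 0.2, 0.1]
opening: 0.093
gripper_force: 0.0
t: 5.75
tool_pos: [0.4043, 0.1519, 0.4505]
orientation: [-2.95, 1.08, 0.001]
force: [1.1, 0.1, 0.6]
opening: 0.093
gripper_force: 0.0
turn -0.004 then tool delta [0.1734 0.0267 0.0005] q [ 0.24 -0.31  1.52  0.    1.93  2.51] pos [0.4043 0.1519 0.4505] t 5.8
```

Converted, 0.0435 m is 0.87, 0.0067 m is 0.134.

```bash
echo '[[[0.093, 0.87, 0.134, 0, 0], [0.093, 0.87, 0.134, 0, 0], [0.093, 0.87, 0.134, 0, 0], [0.093, 0.87, 0.134, 0, 0], [0.093, 0, 0, 0, 0], [0.093, 0, 0, 0, 0]]]' > mv.in && python3 inch.py mv.in
python3 - <<'E'
from h import *
from plant import robot
w=shoot(robot,"wrist","w2");print((-w["R"].T@w["t"]).round(3))
cv2.imwrite("pics/w2.png",cv2.resize(w["image"][:,:,::-1],(800,600),interpolation=cv2.INTER_CUBIC))
E
```

```text
t: 6.35
tool_pos: [0.5212, 0.0187, 0.4497]
orientation: [2.952, -1.074, -0.003]
force: [-0.7, -0.4, -0.2]
opening: 0.0933
gripper_force: 0.0
[ 0.578 -0.029  0.593]
```

View pics/w2.png

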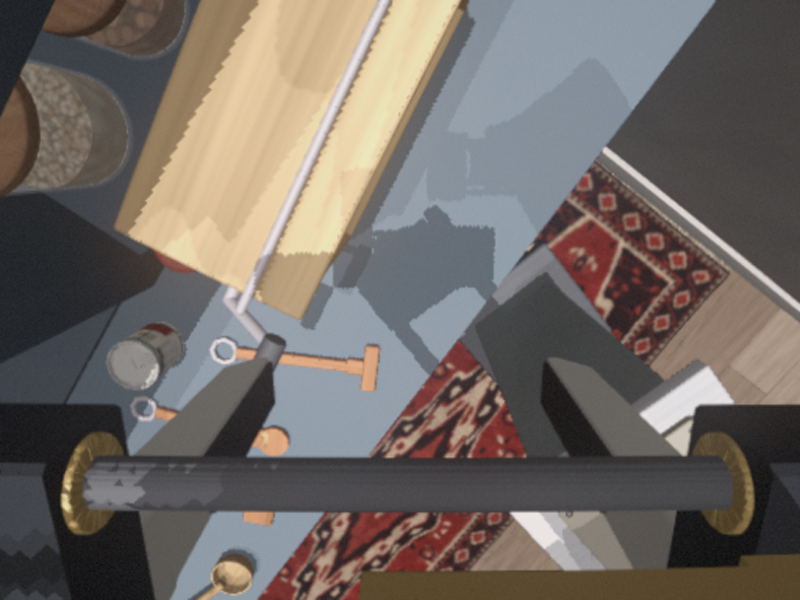

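```bash
python3 - <<'E'
from fit import *
w=load("w2");f=lambda l:(np.array(l,float)+.5)/1.5625-.5
q=f([(117,230),(303,318),(270,347)])
for n,tp,wp in [("BL",roof[0],q[0]),("FL",roof[3],q[1])]:
    x,r=tri([(t,tp),(w,wp)]);print(n,x.round(4),np.round(r,4),"wrist on .285",plane(w,[wp],.285)[0].round(4))
print("bar",plane(w,q[2:],.233+.009))
print("tin-side scraper eye w2",plane(w,f([(223,350)]),.005),"T end",plane(w,f([(371,368)]),.006))
g=plane(w,f([(303,318),(350,229),(465,8),(117,230),(200,58)]),.285);print(g.round(4))
d=g[0]-g[2];print("front edge perp yaw",np.degrees(np.arctan2(-d[0],d[1])).round(2),np.linalg.norm(d),"depth",np.linalg.norm(g[0]-g[3]))
E
```

```text
BL [0.6608 0.1316 0.2809] [0.0006 0.0006] wrist on .285 [0.6603 0.1296 0.285 ]
FL [0.5476 0.0842 0.2778] [0.0008 0.0008] wrist on .285 [0.5477 0.0811 0.285 ]
bar [[0.54276739 0.12982962 0.242     ]]
tin-side scraper eye w2 [[0.55266384 0.28399762 0.005     ]] T end [[0.42021931 0.16113165 0.006     ]]
[[ 0.5477  0.0811  0.285 ]
 [ 0.5702  0.022   0.285 ]
 [ 0.6198 -0.1044  0.285 ]
 [ 0.6603  0.1296  0.285 ]
 [ 0.6945  0.0228  0.285 ]]
front edge perp yaw 21.23 0.19901733535962307 depth 0.12259459335867286
```

```bash
echo '[[[0.093, 0, 0, 0, -0.148], [0.093, 0, 0, 0, -0.148], [0.093, 0, 0, 0, -0.148], [0.093, 0, 0, 0, -0.148], [0.093, 0, 0, 0, -0.148], [0.093, 0, 0, 0, -0.148], [0.093, 0, 0, 0, -0.148], [0.093, 0, 0, 0, -0.148], [0.093, 0, 0, 0, -0.148], [0.093, 0, 0, 0, -0.148], [0.093, 0, 0, 0, -0.148], [0.093, 0, 0, 0, -0.148], [0.093, 0, 0, 0, -0.148], [0.093, 0, 0, 0, -0.148], [0.093, 0, 0, 0, -0.148], [0.093, 0, 0, 0, -0.148], [0.093, 0, 0, 0, -0.148]]]' > mv.in && python3 inch.py mv.in
echo '[[[0.093, 0, 0, 0, -0.148], [0.093, 0, 0, 0, -0.148], [0.093, 0, 0, 0, -0.148], [0.093, 0, 0, 0, -0.148], [0.093, 0, 0, 0, -0.148], [0.093, 0, 0, 0, -0.148], [0.093, 0, 0, 0, -0.148], [0.093, 0, 0, 0, -0.148], [0.093, 0, 0, 0, -0.148], [0.093, 0, 0, 0, -0.148], [0.093, 0, 0, 0, -0.148], [0.093, 0, 0, 0, -0.148], [0.093, 0, 0, 0, -0.148], [0.093, 0, 0, 0, -0.148]]]' > mv.in && python3 inch.py mv.in
python3 - <<'E'
from h import *
from plant import robot
plan(robot,[.3916,.1366,.45],222.8)
plan(robot,[.3916,.1366,.03],222.8)
t=shoot(robot,"top","t1")
p,d,lo,hi,st=axisline(t,[240,227]);print(p,d,lo,hi,np.degrees(np.arctan2(d[1],d[0])),(p+lo*d).round(4),(p+hi*d).round(4))
E
```

```text
t: 8.1
tool_pos: [0.5202, 0.0199, 0.4515]
orientation: [1.92, 2.485, 0.002]
force: [-0.8, -0.0, 0.5]
opening: 0.0932
gripper_force: 0.0
t: 9.5
tool_pos: [0.5202, 0.0199, 0.4516]
orientation: [-1.16, 2.918, -0.0]
force: [-0.1, 0.2, -0.7]
opening: 0.0925
gripper_force: 0.0
turn 0.01 then tool delta [0.0151 0.173  0.0016] q [-0.06 -0.07  1.31  0.    1.9  -2.39] pos [0.5202 0.0199 0.4516] t 9.5
turn 0.01 then tool delta [0.0151 0.173  0.4216] q [-0.06 -0.07  1.31  0.    1.9  -2.39] pos [0.5202 0.0199 0.4516] t 9.5
[0.46077174 0.20177777] [0.7305077 0.6829045] -0.06275071991518943 0.1064165952173221 43.07103 [0.4149 0.1589] [0.5385 0.2745]
```

The rows are not in the units I measure in: shifts go in shares of 50 mm. I convert before sending: 0.045 m is 0.9, 0.0432 m is 0.864.

```bash
echo '[[[0.093, 0.076, 0.864, 0, 0], [0.093, 0.076, 0.864, 0, 0], [0.093, 0.076, 0.864, 0, 0], [0.093, 0.076, 0.864, 0, 0.01], [0.093, 0, 0, 0.9, 0], [0.093, 0, 0, 0.9, 0], [0.093, 0, 0, 0.9, 0], [0.093, 0, 0, 0.9, 0], [0.093, 0, 0, 0.9, 0], [0.093, 0, 0, 0.9, 0], [0.093, 0, 0, 0.9, 0], [0.093, 0, 0, 0.9, 0], [0.093, 0, 0, 0.8, 0], [0.093, 0, 0, 0.4, 0], [0.093, 0, 0, 0.1, 0], [0.093, 0, 0, 0, 0], [0.093, 0, 0, 0, 0]]]' > mv.in && python3 inch.py mv.in
python3 - <<'E'
from h import *
from plant import robot
plan(robot,[.4540,.1943,.0235],223)
E
```

```text
t: 11.25
tool_pos: [0.3936, 0.1348, 0.0274]
orientation: [-1.131, 2.928, -0.001]
force: [0.0, -0.1, 0.4]
opening: 0.0927
gripper_force: 0.0
turn -0.013 then tool delta [-0.0847  0.0023  0.0039] q [ 0.21 -0.16  2.18  0.    1.11 -2.1 ] pos [0.3936 0.1348 0.0274] t 11.2
```

Converted, 0.002 m is 0.04, -0.025 m is -0.5.

```bash
echo '[[[0.093, -0.4, 0.04, 0.07, -0.013], [0.093, -0.4, 0, 0, 0], [0.093, -0.5, 0, 0, 0], [0.093, -0.4, 0, 0, 0], [0.02, 0, 0, 0, 0], [0.0, 0, 0, 0, 0], [0.0, 0, 0, 0, 0], [0.0, 0, 0, 0, 0], [0.0, 0, 0, 0, 0], [0.0, 0, 0, 0, 0]]]' > mv.in && python3 inch.py mv.in 25
echo '[[[0.0, 0, 0, 0, 0], [0.0, 0, 0, 0, 0], [0.0, 0, 0, 0, 0]]]' > mv.in && python3 inch.py mv.in
```

```text
t: 12.25
tool_pos: [0.4533, 0.193, 0.0223]
orientation: [-1.15, 2.923, -0.0]
force: [0.0, -0.3, 0.1]
opening: 0.0499
gripper_force: 0.6
t: 12.55
tool_pos: [0.4536, 0.1933, 0.0223]
orientation: [-1.151, 2.923, 0.0]
force: [0.2, 0.2, 1.7]
opening: 0.0255
gripper_force: 1.2
```

```bash
echo '[[[0.0, 0, 0, 0, 0], [0.0, 0, 0, 0, 0], [0.0, 0, 0, 0, 0], [0.0, 0, 0, 0, 0]]]' > mv.in && python3 inch.py mv.in
echo '[[[0.0, 0, 0, -0.2, 0], [0.0, 0.2, 0, -0.2, 0], [0.0, 0.5, 0, 0, 0], [0.0, 0.5, 0, 0, 0], [0.0, 0.4, 0, 0, 0], [0.0, 0.1, 0, -0.4, 0], [0.0, 0, 0, -0.8, 0], [0.0, 0, 0, -0.9, 0], [0.0, 0, 0, -0.9, 0], [0.0, 0, 0, -0.9, 0], [0.0, 0, 0, -0.9, 0], [0.0, 0, 0, -0.6, 0], [0.0, 0, 0, 0, 0]]]' > mv.in && python3 inch.py mv.in
python3 - <<'E'
from h import *
from plant import robot
p=np.array([.658,-.027]);y=np.radians(22.2);R=np.array([[np.cos(y),-np.sin(y)],[np.sin(y),np.cos(y)]])
for c in [(-.136,.218),(-.2,.218)]:
    print((p+R@c).round(4)); plan(robot,[*(p+R@c),.31],202.2)
s=shoot(robot,"side","s2");cv2.imwrite("pics/s2.png",cv2.resize(s["image"][80:300,180:440,::-1],None,fx=3,fy=2.7))
E
```

```text
t: 12.95
tool_pos: [0.4536, 0.1934, 0.0223]
orientation: [-1.151, 2.923, -0.0]
force: [-0.5, -0.2, 2.9]
opening: 0.0138
gripper_force: 25.5
t: 14.25
tool_pos: [0.3928, 0.1356, 0.3178]
orientation: [-1.148, 2.916, -0.002]
force: [0.3, 0.0, -1.2]
opening: 0.0135
gripper_force: 25.0
[0.4497 0.1235]
turn 0.363 then tool delta [-0.0481 -0.0328  0.0078] q [ 0.21 -0.41  1.84 -0.    1.7  -2.11] pos [0.3928 0.1356 0.3178] t 14.2
[0.3905 0.0993]
turn 0.363 then tool delta [ 0.0159 -0.0328  0.0078] q [ 0.21 -0.41  1.84 -0.    1.7  -2.11] pos [0.3928 0.1356 0.3178] t 14.2
```

View pics/s2.png

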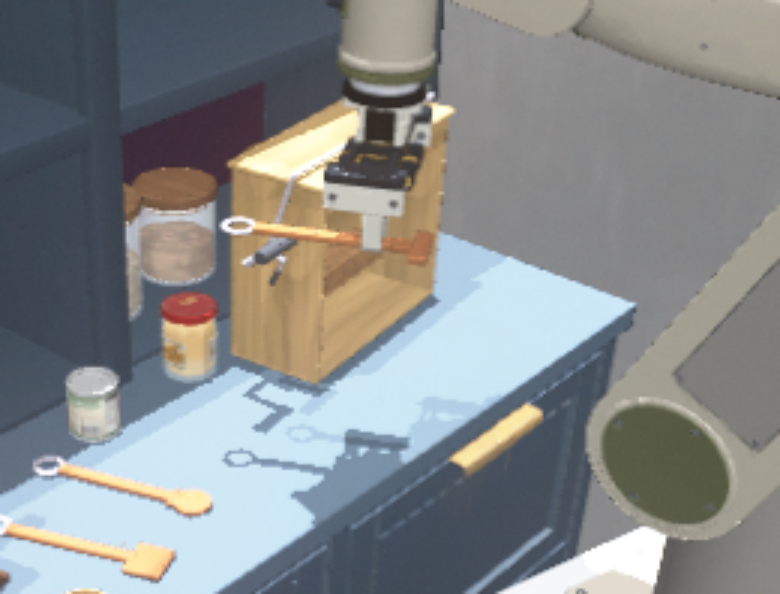

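Converted, -0.024 m is -0.48, -0.0165 m is -0.33.

```bash
echo '[[[0.0, 0, 0, 0, 0.121], [0.0, 0, 0, 0, 0.121], [0.0, 0, 0, 0, 0.121], [0.0, -0.48, -0.33, 0, 0], [0.0, -0.48, -0.33, 0, 0], [0.0, 0, 0, 0, 0], [0.0, 0, 0, 0, 0]]]' > mv.in && python3 inch.py mv.in
python3 - <<'E'
from h import *
from plant import robot
plan(robot,[.4497,.1235,.203],202.2)
E
```

```text
t: 15.0
tool_pos: [0.4473, 0.1226, 0.3101]
orientation: [0.603, -3.079, -0.0]
force: [-0.7, -0.1, -1.0]
opening: 0.0137
gripper_force: 25.0
turn -0.001 then tool delta [-2.600e-03 -1.000e-04  1.071e-01] q [ 0.16 -0.26  1.74  0.    1.67 -1.8 ] pos [0.4473 0.1226 0.3101] t 15.0
```

Converted, 0.015 m is 0.3, 0.012 m is 0.24.

```bash
echo '[[[0.0, 0, 0, 0.3, 0], [0.0, 0, 0, 0.3, 0], [0.0, 0, 0, 0.24, 0], [0.0, 0, 0, 0.2, 0], [0.0, 0, 0, 0.2, 0], [0.0, 0, 0, 0.2, 0], [0.0, 0, 0, 0, 0]]]' > mv.in && python3 inch.py mv.in 15
echo '[[[0.0, 0, 0, 0.2, 0], [0.0, 0, 0, 0.2, 0], [0.0, 0, 0, 0.16, 0], [0.0, 0, 0, 0.14, 0], [0.0, 0, 0, 0, 0], [0.0, 0, 0, 0, 0]]]' > mv.in && python3 inch.py mv.in 15
python3 - <<'E'
from h import *
from plant import robot
s=shoot(robot,"side","s3");cv2.imwrite("pics/s3.png",cv2.resize(s["image"][100:230,200:350,::-1],None,fx=4,fy=4))
E
```

```text
t: 15.7
tool_pos: [0.4475, 0.1228, 0.2386]
orientation: [0.604, -3.081, -0.0]
force: [-1.2, -0.5, -0.6]
opening: 0.0138
gripper_force: 15.0
t: 16.3
tool_pos: [0.4479, 0.1228, 0.2048]
orientation: [0.604, -3.082, 0.0]
force: [0.5, -0.6, -0.5]
opening: 0.0136
gripper_force: 15.0
```

View pics/s3.png

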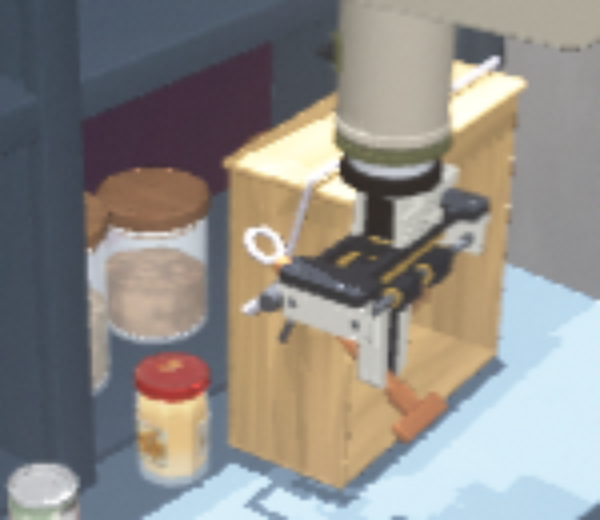

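Converted, -0.03 m is -0.6, 0.03 m is 0.6.

```bash
echo '[[[0.0, 0, 0, 0, 0], [0.0, 0.4, 0, -0.4, 0], [0.0, 0.6, 0, -0.6, 0], [0.0, 0.6, 0, -0.4, 0], [0.0, 0, 0, 0, 0], [0.0, 0, 0, 0, 0]]]' > mv.in && python3 inch.py mv.in 40
python3 - <<'E'
from h import *
from plant import robot
st=robot.read_state();print(st["tool_pos"],st["opening"])
s=shoot(robot,"side","s4");t=shoot(robot,"top","t4")
p=np.array([.658,-.027]);y=np.radians(22.2);R=np.array([[np.cos(y),-np.sin(y)],[np.sin(y),np.cos(y)]])
g=st["tool_pos"]-[0,0,.0173]; th=np.radians(37)
e=g+np.r_[R@[.133*np.cos(th),0],.133*np.sin(th)]
print("expected eye",e,proj(s,[e]),proj(t,[e]))
o=np.zeros((400,800,3),np.uint8)
for i,c in enumerate((s,t)):
    u,v=proj(c,[e])[0].round().astype(int);print(u,v)
    o[:,400*i:400*i+400]=cv2.resize(c["image"][v-40:v+40,u-40:u+40,::-1],(400,400),interpolation=cv2.INTER_CUBIC)
cv2.imwrite("pics/st4.png",o)
E
```

```text
t: 16.95
tool_pos: [0.3746, 0.0927, 0.2761]
orientation: [-0.603, 3.08, -0.0]
force: [0.8, -0.3, -1.4]
opening: 0.0133
gripper_force: 40.0
[0.37463928 0.09270819 0.27609853] 0.013314509418673317
expected eye [0.47298388 0.13284188 0.33883993] [[288.73822263 147.19004279]] [[269.49577676 209.11573611]]
289 147
269 209
```

View pics/st4.png

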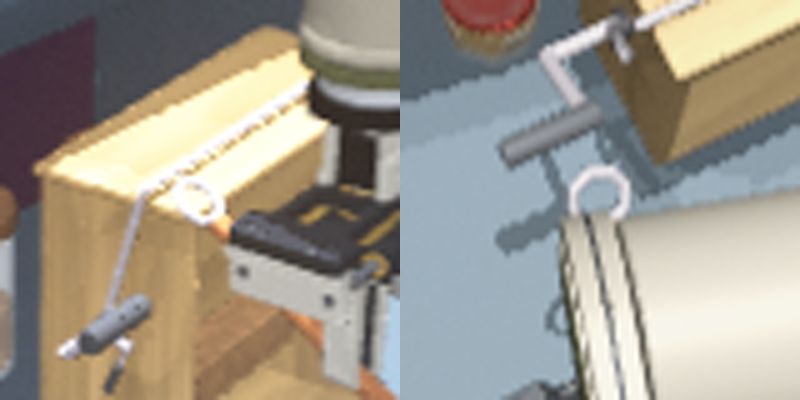

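```bash
cat >> h.py <<'E'
CP=np.array([.658,-.027]);_y=np.radians(22.2);CR=np.array([[np.cos(_y),-np.sin(_y)],[np.sin(_y),np.cos(_y)]])
def cab(x,y): return CP+CR@[x/1000,y/1000]
def tocab(p): return CR.T@(np.asarray(p)[:2]-CP)*1000
E
python3 - <<'E'
from h import *
from plant import robot
print(tocab(robot.read_state()["tool_pos"]))
plan(robot,[*cab(-211,-97.5),.142],202.2)
E
```

```text
[-217.43176997  218.10686233]
turn -0.0 then tool delta [-0.0064 -0.3156  0.1324] q [ 0.11 -0.49  1.98  0.    1.66 -1.85] pos [0.3743 0.0928 0.2744] t 17.1
```

Converted, -0.045 m is -0.9, 0.019 m is 0.38.

```bash
echo '[[[0.0, -0.02, -0.9, 0.38, 0], [0.0, -0.02, -0.9, 0.38, 0], [0.0, -0.02, -0.9, 0.38, 0], [0.0, -0.02, -0.9, 0.38, 0], [0.0, -0.02, -0.9, 0.38, 0], [0.0, -0.02, -0.9, 0.38, 0], [0.0, 0, -0.9, 0.36, 0], [0.0, 0, 0, 0, 0], [0.0, 0, 0, 0, 0]]]' > mv.in && python3 inch.py mv.in 40
python3 - <<'E'
from h import *
from plant import robot
print(tocab(robot.read_state()["tool_pos"]))
plan(robot,[*cab(-211,-97.5),.142],202.2)
s=shoot(robot,"side","s5");t=shoot(robot,"top","t5")
cv2.imwrite("pics/st5.png",np.hstack([cv2.resize(s["image"][90:240,200:350,::-1],(400,400)),cv2.resize(t["image"][90:240,250:400,::-1],(400,400))]))
E
```

```text
t: 17.95
tool_pos: [0.4975, -0.1967, 0.1399]
orientation: [0.601, -3.079, -0.006]
force: [0.4, 1.2, -0.3]
opening: 0.0137
gripper_force: 40.0
[-212.75513777  -96.51518488]
turn -0.002 then tool delta [-0.0018 -0.001  -0.0021] q [-0.47  0.03  1.78  0.    1.34 -2.43] pos [ 0.4975 -0.1967  0.1399] t 17.9
```

View pics/st5.png

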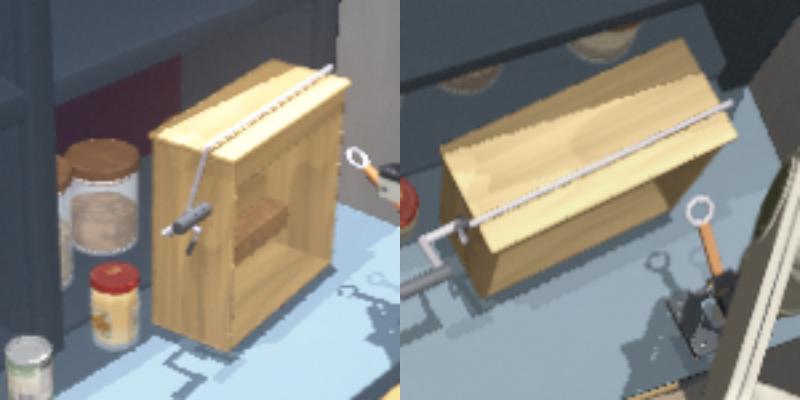

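```bash
python3 - <<'E'
from h import *
s=load("s5");t=load("t5")
k=.375;fs=lambda l:(np.array(l,float)+.5)*k-.5+[200,90];ft=lambda l:(np.array(l,float)-[400,0]+.5)*k-.5+[250,90]
x,r=tri([(s,fs([(358,158)])),(t,ft([(700,210)]))]);print("eye",x.round(4),np.round(r,4),tocab(x).round(1))
S=fs([(227,162),(350,82),(152,132),(278,61),(229,349)]);T=ft([(487,251),(737,135),(440,150),(685,40),(486,297)])
for n,a,b in zip(["FL","FR","BL","BR","bFL"],S,T):
    x,r=tri([(s,a),(t,b)]);print(n,x.round(4),np.round(r,4),tocab(x).round(1), "side@.285",tocab(plane(s,[a],.285)[0]).round(1),"top",tocab(plane(t,[b],.285)[0]).round(1))
E
```

```text
eye [ 0.5985 -0.1555  0.2032] [0.0021 0.0021] [-103.6  -96.5]
FL [0.5495 0.0913 0.2841] [0.0001 0.0001] [-55.8 150.5] side@.285 [-56.6 152.1] top [-56.1 150.6]
FR [ 0.6567 -0.1825  0.2849] [0.0017 0.0017] [ -60.  -143.5] side@.285 [ -61.6 -144.1] top [ -58.6 -142.7]
BL [0.6563 0.1304 0.2901] [0.0016 0.0016] [ 57.9 146.4] side@.285 [ 62.4 137.4] top [ 60.8 146.3]
BR [ 0.765  -0.1413  0.2857] [0.0034 0.0034] [  55.9 -146.3] side@.285 [  53.6 -149.1] top [  59.1 -145.1]
bFL [0.5547 0.0751 0.0069] [0.0005 0.0005] [-57.1 133.6] side@.285 [-266.4  473.6] top [-98.  172.7]
```

```bash
echo '[[[0.0, -0.5, -0.02, -0.12, 0], [0.0, -0.5, 0, -0.12, 0], [0.0, -0.46, 0, 0, 0], [0.0, 0, 0, 0, 0], [0.0, -0.06, 0, -0.25, 0], [0.0, -0.06, 0, -0.25, 0], [0.0, -0.08, 0, -0.12, 0], [0.0, -0.08, 0, -0.12, 0], [0.0, -0.09, 0, -0.02, 0], [0.0, -0.09, 0, -0.02, 0], [0.0, 0, 0, 0, 0], [0.0, 0, 0, 0, 0]]]' > mv.in && python3 inch.py mv.in 40
python3 - <<'E'
from h import *
from plant import robot
s=robot.read_state();print(tocab(s["tool_pos"]),s["tool_pos"][2],s["force"])
plan(robot,[*cab(-105,-97.5),.168],202.2)
E
```

```text
t: 19.25
tool_pos: [0.5876, -0.1613, 0.1934]
orientation: [0.604, -3.082, -0.001]
force: [-0.0, -0.3, -1.2]
opening: 0.0139
gripper_force: 40.0
[-115.91911128  -97.7325596 ] 0.19342910469989083 [-0.01082568 -0.34144362 -1.20166204]
turn -0.0 then tool delta [-0.0109  0.0002  0.0254] q [-0.35  0.18  1.52 -0.    1.44 -2.31] pos [ 0.5876 -0.1613  0.1934] t 19.2
```

Free of contact; down the hook.

Converted, 0.008 m is 0.16, -0.004 m is -0.08.

```bash
echo '[[[0.0, -0.08, 0, 0.16, 0], [0.0, -0.08, 0, 0.16, 0], [0.0, -0.06, 0, 0.16, 0], [0.0, 0, 0, 0, 0], [0.0, 0, 0, 0, 0]]]' > mv.in && python3 inch.py mv.in 40
python3 - <<'E'
from h import *
from plant import robot
s=robot.read_state();print(tocab(s["tool_pos"]),s["tool_pos"][2],s["force"])
s=shoot(robot,"side","s6");t=shoot(robot,"top","t6")
cv2.imwrite("pics/st6.png",np.hstack([cv2.resize(s["image"][120:220,230:330,::-1],(400,400)),cv2.resize(t["image"][110:210,290:390,::-1],(400,400))]))
E
```

```text
t: 19.75
tool_pos: [0.5977, -0.1571, 0.1694]
orientation: [0.605, -3.082, -0.001]
force: [-0.2, 0.4, -0.6]
opening: 0.0137
gripper_force: 40.0
[-104.97162348  -97.65437443] 0.16937391510471317 [-0.22809861  0.40597581 -0.60298845]
```

View pics/st6.png

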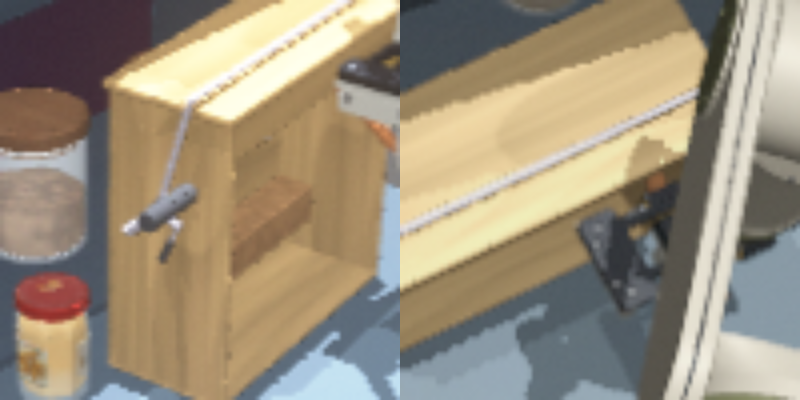

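```bash
echo '[[[0.0, 0.08, 0, 0, 0], [0.0, 0.08, 0, 0, 0], [0.0, 0, 0, 0, 0], [0.0, 0, 0, 0, 0]]]' > mv.in && python3 inch.py mv.in 40; echo '[[[0.0, -0.12, 0, 0, 0], [0.0, 0, 0, 0, 0], [0.0, 0, 0, 0, 0]]]' > mv.in && python3 inch.py mv.in 40
```

```text
t: 20.25
tool_pos: [0.5917, -0.1604, 0.1719]
orientation: [-0.604, 3.08, -0.002]
force: [2.7, 2.2, 5.3]
opening: 0.0132
gripper_force: 40.0
t: 20.55
tool_pos: [0.5955, -0.1579, 0.1691]
orientation: [0.604, -3.081, -0.001]
force: [-0.3, 0.5, -0.5]
opening: 0.0134
gripper_force: 40.0
```

Converted, 0.045 m is 0.9, 0.03 m is 0.6.

```bash
echo '[[[0.093, 0, 0, 0, 0], [0.093, 0, 0, 0, 0], [0.093, 0, 0, 0, 0], [0.093, 0, 0, 0, 0], [0.093, 0, 0, 0, 0], [0.093, 0, 0, 0, 0], [0.093, 0, 0, 0, 0], [0.093, 0, 0, 0, 0], [0.093, 0, 0, 0, 0], [0.093, 0, 0, 0, 0], [0.093, 0, 0, 0, 0], [0.093, 0, 0, 0, 0], [0.093, 0.6, 0, 0, 0], [0.093, 0.9, 0, 0, 0], [0.093, 0.9, 0, 0, 0]]]' > mv.in && python3 inch.py mv.in 40
python3 - <<'E'
from h import *
from plant import robot
s=shoot(robot,"side","s7");t=shoot(robot,"top","t7")
o=orange(s);n,l,st,ce=cv2.connectedComponentsWithStats(o[:, :])
print([(st[i].tolist(),ce[i].round(0).tolist()) for i in range(1,n) if st[i,4]>40])
for y in (97.5,32.5,-32.5,-97.5): print(y,proj(s,[[*cab(15,y),.216],[*cab(10,y),.03]]).round(0).tolist())
cv2.imwrite("pics/st7.png",np.hstack([cv2.resize(s["image"][120:240,230:350,::-1],(500,500)),cv2.resize(t["image"][100:220,270:390,::-1],(300,500))]))
E
```

```text
t: 22.05
tool_pos: [0.484, -0.2034, 0.1699]
orientation: [0.606, -3.082, 0.0]
force: [0.0, -0.3, -0.0]
opening: 0.093
gripper_force: 0.0
[([256, 112, 74, 110, 4654], [291.0, 172.0]), ([235, 199, 16, 16, 145], [242.0, 207.0]), ([330, 234, 30, 20, 80], [345.0, 245.0]), ([102, 244, 75, 45, 1351], [139.0, 265.0]), ([200, 252, 50, 19, 92], [222.0, 261.0]), ([182, 274, 41, 14, 80], [201.0, 281.0]), ([221, 283, 17, 12, 61], [232.0, 289.0]), ([199, 299, 18, 8, 67], [207.0, 302.0]), ([194, 309, 23, 7, 50], [207.0, 313.0]), ([324, 310, 22, 18, 43], [335.0, 319.0]), ([142, 314, 51, 46, 169], [161.0, 341.0]), ([211, 320, 40, 33, 150], [231.0, 336.0])]
97.5 [[275.0, 157.0], [275.0, 204.0]]
32.5 [[286.0, 150.0], [285.0, 196.0]]
-32.5 [[295.0, 143.0], [295.0, 189.0]]
-97.5 [[305.0, 137.0], [304.0, 182.0]]
```

View pics/st7.png

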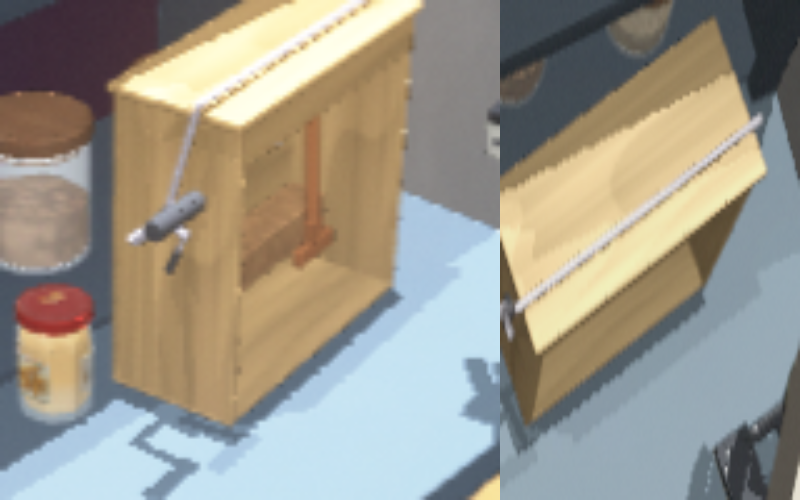

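```bash
cat >> h.py <<'E'
def pose(c,near,eyez=.006):
    p,d,lo,hi,st=axisline(c,near)
    if d[0]<0: d=-d;lo,hi=-hi,-lo
    # blade end at -62, handle end about +107
    o=p+d*((lo+.062)+(hi-.107))/2
    print("origin",o.round(4),"yaw",np.degrees(np.arctan2(d[1],d[0])).round(1),"len",(hi-lo).round(4),"area",st[4]);return o,d
E
python3 - <<'E'
from h import *
from plant import robot
t=load("t7");s=load("s7")
for nr in ([195,225],[172,252]):
    o,d=pose(t,nr);g=o-.007*d;print("grip",g.round(4),"hover back",(g-.085*d).round(4))
print("side hsv utensil",cv2.cvtColor(s["image"],cv2.COLOR_RGB2HSV)[155:185:6,303:308].tolist())
E
```

```text
origin [0.4596 0.3488] yaw 34.5 len 0.1699 area 263
grip [0.4538 0.3448] hover back [0.3837 0.2967]
origin [0.3974 0.4368] yaw 38.1 len 0.1698 area 323
grip [0.3919 0.4325] hover back [0.325  0.3801]
side hsv utensil [[[14, 129, 158], [12, 144, 166], [12, 143, 170], [14, 130, 161], [18, 110, 178]], [[14, 129, 156], [12, 141, 166], [12, 143, 170], [14, 128, 159], [17, 108, 179]], [[13, 129, 144], [12, 143, 164], [12, 141, 170], [13, 132, 147], [16, 113, 153]], [[12, 137, 155], [12, 142, 172], [12, 141, 166], [11, 139, 149], [15, 118, 149]], [[12, 139, 178], [12, 139, 156], [12, 136, 148], [12, 136, 143], [13, 127, 142]]]
```

Converted, 0.045 m is 0.9, -0.04 m is -0.8.

```bash
echo '[[[0.093, 0, 0, -0.8, 0], [0.093, 0, 0.4, -0.8, 0], [0.093, 0, 0.9, -0.6, 0], [0.093, 0, 0.9, 0, 0], [0.093, 0, 0.9, 0, 0], [0.093, 0, 0.9, 0, 0], [0.093, 0, 0.9, 0, 0], [0.093, 0, 0.9, 0, 0], [0.093, 0, 0.9, 0, 0], [0.093, 0, 0.9, 0, 0], [0.093, 0, 0.9, 0, 0], [0.093, 0, 0, 0, -0.107], [0.093, 0, 0, 0, -0.107]]]' > mv.in && python3 inch.py mv.in 25
python3 - <<'E'
from h import *
from plant import robot
plan(robot,[.4538,.3448,.0235],214.5)
E
```

```text
t: 23.45
tool_pos: [0.3252, 0.1891, 0.2784]
orientation: [-0.943, 2.996, 0.0]
force: [-0.7, 0.1, -0.3]
opening: 0.093
gripper_force: 0.0
turn 0.008 then tool delta [-0.1942  0.0555  0.2549] q [ 0.39 -0.52  1.99  0.    1.67 -1.79] pos [0.3252 0.1891 0.2784] t 23.4
```

```bash
echo '[[[0.093, -0.776, 0.222, 0, 0.008], [0.093, -0.776, 0.222, 0, 0], [0.093, -0.776, 0.222, 0, 0], [0.093, -0.776, 0.222, 0, 0], [0.093, -0.78, 0.22, 0, 0], [0.093, 0, 0, 0.9, 0], [0.093, 0, 0, 0.9, 0], [0.093, 0, 0, 0.9, 0], [0.093, 0, 0, 0.9, 0], [0.093, 0, 0, 0.7, 0], [0.093, 0, 0, 0.4, 0], [0.093, 0, 0, 0, 0], [0.093, 0, 0, 0, 0]]]' > mv.in && python3 inch.py mv.in 25
python3 - <<'E'
from h import *
from plant import robot
plan(robot,[.4538,.3448,.0235],214.5)
E
```

```text
t: 24.75
tool_pos: [0.4559, 0.3422, 0.0434]
orientation: [-0.918, 3.004, 0.0]
force: [0.6, 0.4, 0.7]
opening: 0.0929
gripper_force: 0.0
turn -0.009 then tool delta [0.0003 0.0033 0.0199] q [ 0.55  0.23  1.75  0.    1.16 -1.61] pos [0.4559 0.3422 0.0434] t 24.8
```

```bash
echo '[[[0.093, 0, 0.06, 0.2, -0.009], [0.093, 0, 0, 0.2, 0], [0.0, 0, 0, 0.01, 0], [0.0, 0, 0, 0, 0], [0.0, 0, 0, 0, 0], [0.0, 0, 0, 0, 0], [0.0, 0, 0, 0, 0], [0.0, 0, 0, 0, 0], [0.0, 0, 0, 0, 0], [0.0, 0, 0, 0, 0], [0.0, 0, 0, 0, 0], [0.0, 0, 0, 0, 0], [0.0, 0, 0, 0, 0], [0.0, 0, 0, 0, 0], [0.0, 0, 0, 0, 0], [0.0, 0, 0, 0, 0]]]' > mv.in && python3 inch.py mv.in 25
python3 - <<'E'
from h import *
from plant import robot
plan(robot,[*cab(-200,218),.31],202.2)
E
```

```text
t: 26.35
tool_pos: [0.454, 0.3442, 0.0224]
orientation: [0.932, -3.0, 0.0]
force: [0.2, 0.2, 0.4]
opening: 0.0133
gripper_force: 25.0
turn 0.215 then tool delta [ 0.1514 -0.2028 -0.2876] q [ 0.56  0.26  1.76 -0.    1.12 -1.61] pos [0.454  0.3442 0.0224] t 26.4
```

```bash
echo '[[[0.0, 0, 0, -0.4, 0], [0.0, 0, 0, -0.9, 0], [0.0, 0, 0, -0.9, 0], [0.0, 0, 0, -0.9, 0], [0.0, 0, 0, -0.9, 0], [0.0, 0, 0, -0.9, 0], [0.0, 0, 0, -0.9, 0], [0.0, 0, 0, 0, 0.11], [0.0, 0, 0, 0, 0.105], [0.0, 0.6, -0.812, 0, 0], [0.0, 0.6, -0.812, 0, 0], [0.0, 0.6, -0.812, 0, 0], [0.0, 0.6, -0.812, 0, 0], [0.0, 0.62, -0.812, 0, 0], [0.0, 0, 0, 0, 0], [0.0, 0, 0, 0, 0]]]' > mv.in && python3 inch.py mv.in 25
python3 - <<'E'
from h import *
from plant import robot
plan(robot,[*cab(-138,218),.25],202.2)
s=shoot(robot,"side","s8");st=robot.read_state();g=st["tool_pos"]-[0,0,.0173]
for z in (0,-10,10):
    th=np.radians(z);print(z,proj(s,[g+np.r_[CR@[.132*np.cos(th),0],.132*np.sin(th)]]).round(1))
e=proj(s,[g+np.r_[CR@[.132,0],0]])[0].round().astype(int)
im=s["image"][e[1]-18:e[1]+18,e[0]-18:e[0]+18].astype(int)
m=(im.min(2)>200);v,u=np.nonzero(m);print("white blob",u.mean()+e[0]-18,v.mean()+e[1]-18,len(u))
E
```

```text
t: 27.95
tool_pos: [0.3916, 0.1013, 0.3126]
orientation: [-0.599, 3.083, 0.0]
force: [-0.4, 0.5, -0.7]
opening: 0.0133
gripper_force: 25.0
turn -0.003 then tool delta [-0.0601 -0.0015  0.0626] q [ 0.13 -0.44  1.87  0.    1.71 -1.83] pos [0.3916 0.1013 0.3126] t 27.9
0 [[275.2 156.5]]
-10 [[275.6 163.4]]
10 [[275.9 149.9]]
white blob 276.7079207920792 144.990099009901 202
```

Converted, -0.0015 m is -0.03, -0.03 m is -0.6.

```bash
echo '[[[0.0, -0.6, -0.03, 0, 0], [0.0, -0.6, 0, 0, 0], [0.0, 0, 0, 0.4, 0], [0.0, 0, 0, 0.4, 0], [0.0, 0, 0, 0.2, 0], [0.0, 0, 0, 0.2, 0], [0.0, 0, 0, 0.2, 0], [0.0, 0, 0, 0.2, 0], [0.0, 0, 0, 0.2, 0], [0.0, 0, 0, 0.2, 0], [0.0, 0, 0, 0.17, 0], [0.0, 0, 0, 0, 0], [0.0, 0, 0, 0, 0]]]' > mv.in && python3 inch.py mv.in 15
echo '[[[0.0, 0, 0, 0, 0], [0.0, 0.4, 0, -0.4, 0], [0.0, 0.6, 0, -0.6, 0], [0.0, 0.6, 0, -0.4, 0], [0.0, 0, 0, 0, 0], [0.0, 0, 0, 0, 0]]]' > mv.in && python3 inch.py mv.in 40
cat >> h.py <<'E'
def ringcheck(robot,n,L=.132):
    s=shoot(robot,"side",n);t=shoot(robot,"top",n+"t");st=robot.read_state();g=st["tool_pos"]-[0,0,.0173]
    print("cab",tocab(st["tool_pos"]).round(1),st["tool_pos"][2].round(4),"open",round(st["opening"],4))
    w=[]
    for a in (25,31,37,43,49):
        th=np.radians(a);ax=np.r_[CR@[np.cos(th),0],np.sin(th)];yy=np.r_[CR@[0,1],0]
        ph=np.linspace(0,2*np.pi,60)[:,None];P=g+ax*L+.015*(np.cos(ph)*ax+np.sin(ph)*yy)
        H=g+ax*np.linspace(.06,.108,20)[:,None]
        r=[]
        for c in (s,t):
            q=proj(c,P).round().astype(int);r.append(float(np.median(c["image"][q[:,1],q[:,0]].min(1))))
        q=proj(s,H).round().astype(int);r.append(round(float((orange(s)[q[:,1],q[:,0]]>0).mean()),2))
        print(a,r)
E
python3 - <<'E'
from h import *
from plant import robot
ringcheck(robot,"s9")
plan(robot,[*cab(-211,-32.5),.142],202.2)
E
```

```text
t: 29.3
tool_pos: [0.4475, 0.1233, 0.2036]
orientation: [0.604, -3.082, 0.0]
force: [0.1, 0.7, -1.5]
opening: 0.0136
gripper_force: 15.0
t: 29.9
tool_pos: [0.3743, 0.0932, 0.2749]
orientation: [-0.603, 3.08, -0.0]
force: [0.3, 0.5, -1.0]
opening: 0.0136
gripper_force: 40.0
cab [-217.6  218.8] 0.2732 open 0.0135
25 [98.0, 156.5, 0.45]
31 [105.5, 167.5, 0.05]
37 [228.0, 174.5, 0.0]
43 [235.0, 156.0, 0.0]
49 [239.0, 164.0, 0.0]
turn -0.0 then tool delta [-0.0066 -0.2513  0.1312] q [ 0.11 -0.49  1.98  0.    1.66 -1.85] pos [0.3738 0.0933 0.2732] t 30.0
```

```bash
echo '[[[0.0, -0.02, -0.84, 0.44, 0], [0.0, -0.02, -0.84, 0.44, 0], [0.0, -0.02, -0.84, 0.44, 0], [0.0, -0.02, -0.84, 0.44, 0], [0.0, -0.02, -0.84, 0.44, 0], [0.0, -0.02, -0.84, 0.42, 0], [0.0, 0, 0, 0, 0], [0.0, 0, 0, 0, 0]]]' > mv.in && python3 inch.py mv.in 40
cat >> h.py <<'E'
def ringtri(robot,n,L=.132,th=37,win=16):
    s=shoot(robot,"side",n);t=shoot(robot,"top",n+"t");st=robot.read_state();g=st["tool_pos"]-[0,0,.0173]
    e=g+np.r_[CR@[L*np.cos(np.radians(th)),0],L*np.sin(np.radians(th))];obs=[]
    print("tcp cab",tocab(st["tool_pos"]).round(1),st["tool_pos"][2].round(4),"eye exp",e.round(4),"open",round(st["opening"],4))
    for c in (s,t):
        u,v=proj(c,[e])[0].round().astype(int);h=cv2.cvtColor(c["image"],cv2.COLOR_RGB2HSV)[v-win:v+win+1,u-win:u+win+1]
        m=((h[...,1]<45)&(h[...,2]>170)).astype(np.uint8)
        k,l,sx,ce=cv2.connectedComponentsWithStats(m)
        i=1+np.argmax(sx[1:,4]);x,y,w,hh,a=sx[i];q=np.array([x+w/2-.5+u-win,y+hh/2-.5+v-win])
        print("blob",q-[u,v],"box",w,hh,"area",a);obs.append((c,q))
    x,r=tri(obs);print("eye tri",x.round(4),tocab(x).round(1),"res",np.round(r,4))
E
python3 - <<'E'
from h import *
from plant import robot
ringtri(robot,"s10")
plan(robot,[*cab(-140,-32.5),.152],202.2)
E
```

```text
t: 30.8
tool_pos: [0.4733, -0.1379, 0.14]
orientation: [0.601, -3.079, -0.005]
force: [0.2, 0.7, -0.3]
opening: 0.013
gripper_force: 40.0
tcp cab [-211.7  -32.5] 0.1424 eye exp [ 0.5718 -0.0972  0.2045] open 0.0137
blob [11.5 12. ] box 10 9 area 60
blob [5. 5.] box 23 23 area 230
eye tri [ 0.5598 -0.1291  0.1526] [-129.5  -57.4] res [0.0105 0.0105]
turn 0.0 then tool delta [-0.0717 -0.     -0.0096] q [-0.39 -0.09  1.89  0.    1.34 -2.34] pos [ 0.4742 -0.1371  0.1424] t 30.9
```

```bash
python3 - <<'E'
from h import *
for n,e in (("s10",0),("s10t",0)):
    c=load(n);u,v=proj(c,[[.5718,-.0972,.2045]])[0].round().astype(int);print(u,v)
    h=cv2.cvtColor(c["image"],cv2.COLOR_RGB2HSV)[v-14:v+15,u-16:u+17].astype(int)
    for r in h: print("".join("W" if (p[1]<50 and p[2]>150) else "o" if (9<=p[0]<=14 and p[1]>125) else "." for p in r))
E
```

```text
325 156
.................................
.................................
.................................
.................................
.................................
.................................
.................................
.................................
.................................
.................................
.............WWWWW...............
.............WWWWWW..............
............WWW..WWW.............
............WWW...WWW............
.............WWW...WWW...........
.............WWW...WWW...........
..............WWWW.WWW...........
...............WWWWWW............
.................WW..............
...................oo............
....................oo...........
.....................oo..........
......................o.WW.......
.................W.....WWWWWW....
.................W.W....WWWWWWWW.
.................W....W.WWWWWWWWW
.................W.....WW..WWWWWW
................WW.....WWW.WWWWWW
................WW.....WWWWWWWWWW
344 179
...........................WWWWWW
...........................WWWWWW
..........................WWWW
[... 187 characters left out ...]
.WWWWW.....WWWWWWWWW
.............WWWWWWW..WWWWWWWWWWW
............WWWWWWWWWWWWWWWWWWWWW
...........WWWW...WWWWWWWWWWWWWWW
...........WWW...WWWWWWWWWWWWWWWW
...........WW.WWWWWWWWWWWWWWWWWWW
...........WWWWWWWWWWWWWWWWWWWWWW
..........WWWWWWWWWWWWWWWWWWWWWWW
........WWWWWWWWWWWWWWWWWWWWWWWWW
......WWWWWWWWWWWWWWWWWWWWWWWWWWW
...WWWWWWWWWWWWWWW..WWWWWWWWWWWW.
..WWWWWWWWWWWWWW....WWWWWWWWWWWW.
WWWWWWWWWWWWWWW.ooo..WWWWWWWWWWW.
WWWWWWWWWWWWWWWW.o...WWWWWWWWWW..
WWWWWWWWWWWWWWWW.o.o.WWWWWWWWWW..
WWWWWWWWWWWWWWWW.o....WWWWWWWWW..
WWWWWWWWWWWWWWWWW.oo..WWWWWWWWW..
WWWWWWWWWWWWWWWWW.o...WWWWWWWWW..
WWWWWWWWWWWWWWWWW.oo...WWWWWWW...
WWWWWWWWWWWWWWWWW..o...WWWWWWW...
.....WWWWWWWWWWWW..o...WWWWWWW...
```

```bash
echo '[[[0.0, -0.5, 0, -0.1, 0], [0.0, -0.5, 0, -0.1, 0], [0.0, -0.44, 0, 0, 0], [0.0, 0, 0, 0, 0], [0.0, -0.06, 0, -0.25, 0], [0.0, -0.06, 0, -0.25, 0], [0.0, -0.08, 0, -0.12, 0], [0.0, -0.08, 0, -0.12, 0], [0.0, -0.09, 0, -0.02, 0], [0.0, -0.09, 0, -0.02, 0], [0.0, 0, 0, 0, 0], [0.0, 0, 0, 0, 0]]]' > mv.in && python3 inch.py mv.in 40
python3 - <<'E'
from h import *
from plant import robot
s=robot.read_state();print(tocab(s["tool_pos"]),s["tool_pos"][2],s["force"])
plan(robot,[*cab(-105,-32.5),.168],202.2)
E
```

```text
t: 32.1
tool_pos: [0.5621, -0.1019, 0.1912]
orientation: [0.604, -3.082, -0.001]
force: [1.7, -0.5, -0.9]
opening: 0.0133
gripper_force: 40.0
[-117.11887554  -33.07026026] 0.19120115496623027 [ 1.74387757 -0.4851977  -0.89659462]
turn -0.0 then tool delta [-0.0121  0.0006  0.0232] q [-0.27  0.08  1.63 -0.    1.43 -2.23] pos [ 0.5621 -0.1019  0.1912] t 32.1
```

```bash
echo '[[[0.0, -0.08, 0.01, 0.16, 0], [0.0, -0.08, 0, 0.16, 0], [0.0, -0.08, 0, 0.14, 0], [0.0, 0, 0, 0, 0], [0.0, 0, 0, 0, 0]]]' > mv.in && python3 inch.py mv.in 40;  echo '[[[0.0, 0.08, 0, 0, 0], [0.0, 0.08, 0, 0, 0], [0.0, 0, 0, 0, 0], [0.0, 0, 0, 0, 0]]]' > mv.in && python3 inch.py mv.in 40; echo '[[[0.0, -0.12, 0, 0, 0], [0.0, 0, 0, 0, 0], [0.0, 0, 0, 0, 0]]]' > mv.in && python3 inch.py mv.in 40
```

```text
t: 32.6
tool_pos: [0.5732, -0.0969, 0.1687]
orientation: [0.605, -3.082, -0.0]
force: [-0.4, 0.4, 0.0]
opening: 0.0137
gripper_force: 40.0
t: 33.0
tool_pos: [0.5697, -0.0994, 0.1725]
orientation: [-0.604, 3.073, -0.003]
force: [12.9, 5.9, 5.8]
opening: 0.0136
gripper_force: 41.8
t: 33.3
tool_pos: [0.5722, -0.0976, 0.1695]
orientation: [-0.604, 3.081, -0.001]
force: [5.6, 3.0, 2.9]
opening: 0.0135
gripper_force: 41.4
```

The rows are not in the units I measure in: shifts go in shares of 50 mm. I convert before sending: 0.045 m is 0.9, -0.04 m is -0.8.

```bash
echo '[[[0.0, -0.04, 0, 0, 0], [0.0, 0, 0, 0, 0], [0.093, 0, 0, 0, 0], [0.093, 0, 0, 0, 0], [0.093, 0, 0, 0, 0], [0.093, 0, 0, 0, 0], [0.093, 0, 0, 0, 0], [0.093, 0, 0, 0, 0], [0.093, 0, 0, 0, 0], [0.093, 0, 0, 0, 0], [0.093, 0, 0, 0, 0], [0.093, 0, 0, 0, 0], [0.093, 0, 0, 0, 0], [0.093, 0, 0, 0, 0], [0.093, 0.6, 0, 0, 0], [0.093, 0.9, 0, 0, 0], [0.093, 0.9, 0, 0, 0], [0.093, 0, 0, -0.8, 0], [0.093, 0, 0, -0.8, 0], [0.093, 0, 0, -0.6, 0]]]' > mv.in && python3 inch.py mv.in 40
echo '[[[0.093, 0, 0.9, 0, 0], [0.093, 0, 0.9, 0, 0], [0.093, 0, 0.9, 0, 0], [0.093, 0, 0.9, 0, 0], [0.093, 0, 0.9, 0, 0], [0.093, 0, 0.9, 0, 0], [0.093, 0, 0.9, 0, 0], [0.093, 0, 0.9, 0, 0], [0.093, 0, 0.9, 0, 0], [0.093, 0, 0.9, 0, 0], [0.093, 0, 0, 0, 0], [0.093, 0, 0, 0, 0]]]' > mv.in && python3 inch.py mv.in
cat >> h.py <<'E'
def hung(c):
    h=cv2.cvtColor(c["image"],cv2.COLOR_RGB2HSV)
    for i,y in enumerate((97.5,32.5,-32.5,-97.5)):
        P=np.array([[*cab(14,y),z] for z in np.linspace(.06,.17,20)]);q=proj(c,P).round().astype(int)
        f=[max(((h[v,u+k,0]<=14)&(h[v,u+k,1]>122)) for k in (-2,-1,0,1,2)) for u,v in q]
        print("hook",i,"utensil fraction",np.mean(f),q[0])
E
python3 - <<'E'
from h import *
from plant import robot
s=shoot(robot,"side","s11");t=shoot(robot,"top","t11");hung(load("s7"));hung(s)
o,d=pose(t,[172,252]);g=o-.007*d;print("grip",g.round(4));plan(robot,[*g,.0235],180+np.degrees(np.arctan2(d[1],d[0])))
E
```

```text
t: 35.3
tool_pos: [0.4608, -0.1426, 0.2802]
orientation: [0.602, -3.082, 0.0]
force: [1.1, 0.1, -0.0]
opening: 0.0925
gripper_force: 0.0
t: 36.5
tool_pos: [0.2912, 0.2745, 0.2782]
orientation: [0.609, -3.08, 0.003]
force: [-0.3, -0.7, 0.5]
opening: 0.0932
gripper_force: 0.0
hook 0 utensil fraction 0.0 [274 197]
hook 1 utensil fraction 0.0 [284 189]
hook 2 utensil fraction 0.0 [294 181]
hook 3 utensil fraction 1.0 [303 174]
hook 0 utensil fraction 0.0 [274 197]
hook 1 utensil fraction 0.0 [284 189]
hook 2 utensil fraction 0.0 [294 181]
hook 3 utensil fraction 0.15 [303 174]
origin [0.4036 0.4416] yaw 38.1 len 0.1542 area 257
grip [0.3981 0.4373]
turn -0.278 then tool delta [-0.1843  0.0638  0.2549] q [ 0.62 -0.45  1.94 -0.    1.65 -1.33] pos [0.2923 0.2734 0.2784] t 36.6
```

```bash
python3 - <<'E'
from h import *
c=load("s11");h=cv2.cvtColor(c["image"],cv2.COLOR_RGB2HSV).astype(int)
for n in ("s7","s11"):
    h=cv2.cvtColor(load(n)["image"],cv2.COLOR_RGB2HSV).astype(int);print(n)
    for v in range(140,200,3): print(v,"".join("o" if p[0]<=14 and p[1]>122 and p[2]>90 else "-" if p[1]<70 else "." for p in h[v,262:330]))
E
```

```text
s7
140 --------------------------..------------..........................--
143 ....----------------...-------------..............................--
146 ..............--...------------..................................---
149 .............---........---...............ooo....................---
152 ............---..........................oooo....................---
155 ...........---...........................oooo....................---
158 ...........--............................oooo....................---
161 ..........--.............................oooo...................----
164 .........--..............................oooo...................----
167 ........--.------........................oooo..................-----
170 ......-----------........................oooo..................-----
173 ...---------.............................oooo..................-----
176 --------..----...........................ooooooo...............-----
179 ..........--...........................ooooooo................------
182 .........--...........................oooo....................------
18
[... 1126 characters left out ...]
----------------------------..........-----
173 ...---------------...--------------------------------..........-----
176 ----------------------------------------.--...-------..........-----
179 ..---------------...----------..----------...---..............------
182 -------------.....--------....----------oo....................------
185 ----------------------........---------.......................------
188 ---------------------.....-------------.......................------
191 ----------------------------..---------....................---------
194 -------------------------.....---------................-------------
197 -------------------------.....--------..............----------------
```

```bash
python3 - <<'E'
from h import *
t=load("top0");f=lambda l:np.array(l,float)/3+[130,95]-1/3
print("ladle rim",plane(t,f([(75,535),(100,560),(75,582),(50,560)]),.015).round(3).tolist())
print("grinder base/top right",plane(t,f([(45,470)]),0).round(3),plane(t,f([(45,470),(5,395)]),.12).round(3).tolist(),"spice base",plane(t,f([(62,365),(80,345)]),0).round(3))
g=np.array([.3924,.4328]);d=np.array([np.cos(np.radians(38.1)),np.sin(np.radians(38.1))]);n=np.array([-d[1],d[0]])
print("finger outer",g+.064*n,"inner",g+.046*n,"body corners",[(g+a*n+b*d).round(3).tolist() for a in(.094,) for b in(.037,-.037)])
from plant import robot
plan(robot,[*g,.0235],218.1)
E
```

```text
ladle rim [[0.342, 0.503, 0.015], [0.314, 0.477, 0.015], [0.292, 0.505, 0.015], [0.317, 0.532, 0.015]]
grinder base/top right [[0.416 0.539 0.   ]] [[0.405, 0.508, 0.12], [0.483, 0.549, 0.12]] spice base [[0.532 0.518 0.   ]
 [0.553 0.497 0.   ]]
finger outer [0.3529097  0.48316384] inner [0.36401635 0.46899901] body corners [[0.364, 0.53], [0.305, 0.484]]
turn -0.278 then tool delta [-0.1771  0.0637  0.2549] q [ 0.62 -0.45  1.94 -0.    1.65 -1.33] pos [0.2923 0.2734 0.2784] t 36.6
```

Converted, 0.045 m is 0.9, -0.0354 m is -0.708.

```bash
echo '[[[0.07, 0, 0, 0, -0.139], [0.07, 0, 0, 0, -0.139], [0.07, -0.708, 0.254, 0, 0], [0.07, -0.708, 0.254, 0, 0], [0.07, -0.708, 0.254, 0, 0], [0.07, -0.708, 0.254, 0, 0], [0.07, -0.708, 0.254, 0, 0], [0.07, 0, 0, 0.9, 0], [0.07, 0, 0, 0.9, 0], [0.07, 0, 0, 0.9, 0], [0.07, 0, 0, 0.9, 0], [0.07, 0, 0, 0.7, 0], [0.07, 0, 0, 0.3, 0], [0.07, 0, 0, 0, 0], [0.07, 0, 0, 0, 0]]]' > mv.in && python3 inch.py mv.in 25
python3 - <<'E'
from h import *
from plant import robot
plan(robot,[.3924,.4328,.0235],218.1)
t=shoot(robot,"top","t12");s=robot.read_camera("wrist")
try: pose(t,[172,252])
except Exception as e: print(e)
# wrist: blade of spatula seen ahead? axis line on table plane
m=orange(s);n,l,st,ce=cv2.connectedComponentsWithStats(m)
for k in range(1,n):
    if st[k,4]>300:
        v,u=np.nonzero(l==k);P=plane(s,np.c_[u,v],.008)[:,:2];print(st[k],P.mean(0).round(4),P.min(0).round(3),P.max(0).round(3), "lateral", ((P-[.3924,.4328])@[-.617,.787]).min().round(4),((P-[.3924,.4328])@[-.617,.787]).max().round(4))
E
```

```text
t: 38.1
tool_pos: [0.3938, 0.4336, 0.0506]
orientation: [-1.023, 2.969, 0.001]
force: [0.2, 0.7, 0.6]
opening: 0.07
gripper_force: 0.0
turn -0.001 then tool delta [0.0016 0.0002 0.0271] q [ 0.75  0.26  1.7  -0.    1.18 -1.49] pos [0.3938 0.4336 0.0506] t 38.1
origin [0.3483 0.3983] yaw 44.7 len 0.0469 area 109
[ 220  129   80  164 7168] [0.3743 0.417 ] [0.336 0.38 ] [0.432 0.465] lateral -0.0231 0.0209
[ 400  157   97   96 3464] [0.3163 0.5146] [0.286 0.484] [0.344 0.543] lateral 0.0823 0.1416
[477 238  35  24 318] [0.3142 0.5576] [0.308 0.544] [0.318 0.573] lateral 0.1338 0.1589
[250 328  20  39 767] [0.4622 0.486 ] [0.446 0.472] [0.478 0.501] lateral -0.0078 0.0054
```

Spatula centred between fingers (wrist view lateral −23..+21 mm = its 46 mm blade). Grasp.

Converted, 0.014 m is 0.28, 0.0135 m is 0.27.

```bash
echo '[[[0.07, 0.02, 0, 0.28, 0], [0.07, 0, 0, 0.27, 0], [0.0, 0, 0, 0, 0], [0.0, 0, 0, 0, 0], [0.0, 0, 0, 0, 0], [0.0, 0, 0, 0, 0], [0.0, 0, 0, 0, 0], [0.0, 0, 0, 0, 0], [0.0, 0, 0, 0, 0], [0.0, 0, 0, 0, 0], [0.0, 0, 0, 0, 0], [0.0, 0, 0, 0, 0], [0.0, 0, 0, 0, 0], [0.0, 0, 0, 0, 0]]]' > mv.in && python3 inch.py mv.in 25
python3 - <<'E'
from h import *
from plant import robot
plan(robot,[*cab(-200,218),.31],202.2)
E
```

```text
t: 39.6
tool_pos: [0.3924, 0.434, 0.0223]
orientation: [-1.025, 2.967, 0.002]
force: [0.4, -1.6, 10.1]
opening: 0.0139
gripper_force: 27.5
turn 0.278 then tool delta [ 0.1283 -0.3091 -0.2877] q [ 0.75  0.3   1.72 -0.    1.12 -1.49] pos [0.3924 0.434  0.0223] t 39.6
```

Converted, -0.045 m is -0.9, -0.0442 m is -0.884.

```bash
echo '[[[0.0, 0, 0, -0.4, 0], [0.0, 0, 0, -0.9, 0], [0.0, 0, 0, -0.9, 0], [0.0, 0, 0, -0.9, 0], [0.0, 0, 0, -0.9, 0], [0.0, 0, 0, -0.9, 0], [0.0, 0, 0, -0.9, 0], [0.0, 0, 0, 0, 0.139], [0.0, 0, 0, 0, 0.139], [0.0, 0.366, -0.884, 0, 0], [0.0, 0.366, -0.884, 0, 0], [0.0, 0.366, -0.884, 0, 0], [0.0, 0.366, -0.884, 0, 0], [0.0, 0.366, -0.884, 0, 0], [0.0, 0.366, -0.884, 0, 0], [0.0, 0.366, -0.884, 0, 0], [0.0, 0, 0, 0, 0], [0.0, 0, 0, 0, 0]]]' > mv.in && python3 inch.py mv.in 25
python3 - <<'E'
from h import *
from plant import robot
plan(robot,[*cab(-138,218),.204],202.2)
s=shoot(robot,"side","s13");t=shoot(robot,"top","t13")
g=robot.read_state()["tool_pos"]-[0,0,.0173];e=g+np.r_[CR@[.131,0],0]
for c in (s,t):
    u,v=proj(c,[e])[0].round().astype(int);h=cv2.cvtColor(c["image"],cv2.COLOR_RGB2HSV)[v-12:v+13,u-20:u+21].astype(int);print(u,v)
    for r in h: print("".join("W" if (p[1]<50 and p[2]>150) else "o" if (p[0]<=14 and p[1]>115 and p[2]>120) else "." for p in r))
hung(s)
E
```

```text
t: 41.4
tool_pos: [0.3898, 0.0972, 0.3107]
orientation: [0.599, -3.083, -0.001]
force: [-0.1, 1.2, 0.2]
opening: 0.0137
gripper_force: 25.0
turn -0.004 then tool delta [-0.0634  0.0016  0.1067] q [ 0.12 -0.44  1.88  0.    1.71 -1.84] pos [0.3898 0.0972 0.3107] t 41.4
277 157
................WW.WWW....WWWWWWWWWWWWWWW
...................WW...WWWWWWWWWWWWWWWWW
...................WW..WWWWWWWWWWWWW.WWWW
...................WW.....WWWWWWWWW...WWW
...................WW........WWW..WW.WWWW
..................WW..............WWWWWWW
..................WW..............WWWWWWW
..................WW...............WWWWWW
.................WW...................WWW
.................WW......................
.................WW...................oo.
.................W...................ooo.
................WW...................ooo.
................WW...................ooo.
................WW...................ooo.
...............WW....................ooo.
...............WW....................ooo.
...............WW....................ooo.
..............WW.....................ooo.
..............WW..........
[... 737 characters left out ...]

WWWWWW..WWWW.........WWWWW..W............
WWWWWWW.WW.......WWW.WWWWWW............WW
WWWWWWW.......W..WWW..WWWWW.......WWWWWWW
WWWWWWWW....WWW.WWWW..WWWWW..WWWWWWWWWWWW
WWWWWWWW..WWWWW.WWWWW.WWWWW.WWWWWWWWWWWWW
WWWWWWWWWWWWWWW.WWWWW..WWWW..WWWWWWWWWWWW
WWWWWWWWWWWWWWW..WWWW..WWWW..WWWWWWWWWWWW
WWWWWWWWWWWWWWW..WWWWW.WWWWW.WWWWWWWWWWWW
WWWWWWWWWWWWWWW..WWWWW.WWWWW.WWWWWWWWWWWW
WWWWWWWWWWWWWWW..WWWWW.WWWWW.WWWWWWWWWWWW
WWWWWWWWWWWWWWW.WWWWWW.WWWWW..WWWWWWWWWWW
WWWWWWWWWWWWWWW.W.WWWWW.WWWWW.WWWWWWWWWWW
WWWWWWWWWWWWWWW.W.WWWWW.WWWWW.WWWWWWWWWWW
hook 0 utensil fraction 0.0 [274 197]
hook 1 utensil fraction 0.05 [284 189]
hook 2 utensil fraction 0.95 [294 181]
hook 3 utensil fraction 0.7 [303 174]
```

```bash
python3 - <<'E'
from h import *
c=load("s13");h=cv2.cvtColor(c["image"],cv2.COLOR_RGB2HSV).astype(int)
for v in range(160,200): print(v,"".join("W" if (p[1]<50 and p[2]>150) else "o" if (p[0]<=14 and p[1]>115 and p[2]>100) else "." for p in h[v,262:345]))
g=np.array([.3898,.0972,.3107-.0173])
for a in (0,-10,-15,-20,-25,-30): 
    th=np.radians(a);print(a,[proj(c,[g+np.r_[CR@[L*np.cos(th),0],L*np.sin(th)]]).round(0)[0].tolist() for L in(.131,.07,0,-.06)])
E
```

```text
160 ..........WW....................ooo.......ooo...WWWWWWWW...WW......................
161 ..........WW....................ooo.......ooo...WWWWWWWW...WW......................
162 ..........WW....................ooo.......ooo...WWWWWWWW..WW.......................
163 .........WW.....................ooo.......ooo...WWWWWWWW..WW.......................
164 .........WW.....................oooo.....oooo...WWWWWWWW..WW.......................
165 .........WW.....................oooo.....oooo...WWWWWWW...WW...oo..................
166 .........W...WWWWWWWWWWW.......ooooo.....oooo...WWWWWWW...WW..oooooooooooo.........
167 ........WW.WWWWWWWWWW.......................ooo.WWWWWWW.oooooooooooooooooo.........
168 ........WWWWWWWWWW.........................oooo.WWWWWWW.ooooooooooooooooo..........
169 .......WWWWWWWWWWWWWWWooooooooooooooooooooooooo.WWWWWWW.ooooooooooooooo.W.W........
170 .......WWWW.WWWWWWWWW.oooooooooooooooooooooooooo.WWWWWW.oooooooooooooo.W....W......
171 .....WWWWWW....WW..............ooooo..oo.ooooo.....WWWW.ooooooooooooo.W......W.W...
172 ....WWWWWW.....................ooooo....
[... 2131 characters left out ...]
.......WWWWWWWWWWWWWWWWW
197 .................................................................WWWWWWWWWWWWWWWWWW
198 ................................................................WWWWWWWWWWWWWWWWWWW
199 ...............................................................WWWWWWWWWWWWWWWWWWWW
0 [[277.0, 157.0], [294.0, 163.0], [315.0, 169.0], [333.0, 175.0]]
-10 [[278.0, 164.0], [294.0, 166.0], [315.0, 169.0], [333.0, 172.0]]
-15 [[278.0, 167.0], [295.0, 168.0], [315.0, 169.0], [333.0, 170.0]]
-20 [[279.0, 171.0], [295.0, 170.0], [315.0, 169.0], [333.0, 169.0]]
-25 [[280.0, 174.0], [296.0, 172.0], [315.0, 169.0], [332.0, 167.0]]
-30 [[282.0, 177.0], [297.0, 174.0], [315.0, 169.0], [331.0, 165.0]]
```

Converted, -0.032 m is -0.64, -0.0315 m is -0.63.

```bash
echo '[[[0.0, 0, 0, -0.4, 0], [0.0, 0, 0.032, -0.5, 0], [0.0, -0.64, 0, 0, 0], [0.0, -0.63, 0, 0, 0], [0.0, 0, 0, 0.4, 0], [0.0, 0, 0, 0.4, 0], [0.0, 0, 0, 0.24, 0], [0.0, 0, 0, 0.2, 0], [0.0, 0, 0, 0.2, 0], [0.0, 0, 0, 0.2, 0], [0.0, 0, 0, 0.2, 0], [0.0, 0, 0, 0.2, 0], [0.0, 0, 0, 0.2, 0], [0.0, 0, 0, 0.2, 0], [0.0, 0, 0, 0.2, 0], [0.0, 0, 0, 0.2, 0], [0.0, 0, 0, 0.2, 0], [0.0, 0, 0, 0.2, 0], [0.0, 0, 0, 0, 0], [0.0, 0, 0, 0, 0]]]' > mv.in && python3 inch.py mv.in 15
echo '[[[0.0, 0, 0, 0, 0], [0.0, 0.4, 0, -0.4, 0], [0.0, 0.6, 0, -0.6, 0], [0.0, 0.6, 0, -0.4, 0], [0.0, 0, 0, 0, 0], [0.0, 0, 0, 0, 0]]]' > mv.in && python3 inch.py mv.in 40
python3 - <<'E'
from h import *
from plant import robot
plan(robot,[*cab(-211,32.5),.142],202.2)
E
```

```text
t: 43.5
tool_pos: [0.4476, 0.1235, 0.194]
orientation: [0.604, -3.082, -0.0]
force: [0.3, -0.6, -0.3]
opening: 0.0136
gripper_force: 15.0
t: 44.1
tool_pos: [0.3745, 0.0934, 0.2655]
orientation: [-0.603, 3.079, -0.0]
force: [-0.1, 0.3, -1.2]
opening: 0.0133
gripper_force: 40.0
turn -0.001 then tool delta [-0.006  -0.1861  0.1235] q [ 0.11 -0.49  1.99  0.    1.64 -1.85] pos [0.3745 0.0934 0.2655] t 44.1
```

Converted, -0.0465 m is -0.93, 0.031 m is 0.62.

```bash
echo '[[[0.0, -0.03, -0.93, 0.62, 0], [0.0, -0.03, -0.93, 0.62, 0], [0.0, -0.03, -0.93, 0.62, 0], [0.0, -0.03, -0.93, 0.62, 0], [0.0, 0, 0, 0, 0], [0.0, 0, 0, 0, 0]]]' > mv.in && python3 inch.py mv.in 40
python3 - <<'E'
from h import *
from plant import robot
s=shoot(robot,"side","s14");st=robot.read_state();g=st["tool_pos"]-[0,0,.0173];print(tocab(st["tool_pos"]),st["tool_pos"][2])
for a in (35,38,41,44): th=np.radians(a);print(a,proj(s,[g+np.r_[CR@[.131*np.cos(th),0],.131*np.sin(th)]]).round(1))
th=np.radians(41);u,v=proj(s,[g+np.r_[CR@[.131*np.cos(th),0],.131*np.sin(th)]])[0].round().astype(int)
print(u,v);h=cv2.cvtColor(s["image"],cv2.COLOR_RGB2HSV)[v-12:v+13,u-20:u+21].astype(int)
for i,r in enumerate(h): print(v-12+i,"".join("W" if (p[1]<50 and p[2]>150) else "o" if (p[0]<=14 and p[1]>115 and p[2]>120) else "." for p in r))
E
```

```text
t: 44.7
tool_pos: [0.4407, -0.0588, 0.1512]
orientation: [0.6, -3.079, -0.004]
force: [0.3, 0.2, -0.5]
opening: 0.0136
gripper_force: 40.0
[-212.43747469   52.95100438] 0.1525498597369912
35 [[312.7 163.5]]
38 [[313.9 162.4]]
41 [[315.1 161.3]]
44 [[316.4 160.4]]
315 161
149 .........ooo.............................
150 ........oooo.............................
151 .........ooo.............................
152 ........oooo.........................W...
153 .........ooo.............................
154 .........ooo.............................
155 oo.......ooo.............................
156 oo.......ooo.............................
157 oo.......ooo.............................
158 oo.......ooo.....WWWWWW..............W..W
159 oo.......ooo.....WWWWWWW................W
160 oo.......ooo....WWW...WWW................
161 oo.......ooo.....WW....WW................
162 oo.......ooo.....WWW...WWW...............
163 oo.......ooo.....WWW...WWW...............
164 oo.......ooo......WWWW.WWW...............
165 ooo.....oooo.......WWWWWW................
166 ooo.....oooo.........WW..................
167 ooo.....oooo...........oo................
168 ooo....ooooo...........oo................
169 oo......oooo...................W.........
170 ooo.....oooo.............W...............
171 ooo.....oooo.............................
172 ooo.....ooooo............WWW.............
173 ooo.....ooooo............WWWWWW..........
```

```bash
echo '[[[0.0, 0, -0.21, 0.11, 0], [0.0, 0, -0.2, 0, 0], [0.0, -0.54, 0, 0, 0], [0.0, -0.54, 0, 0, 0], [0.0, -0.5, 0, 0, 0], [0.0, 0, 0, 0, 0], [0.0, -0.06, 0, -0.25, 0], [0.0, -0.06, 0, -0.25, 0], [0.0, -0.08, 0, -0.12, 0], [0.0, -0.08, 0, -0.12, 0], [0.0, -0.09, 0, -0.02, 0], [0.0, -0.09, 0, -0.02, 0], [0.0, 0, 0, 0, 0], [0.0, 0, 0, 0, 0]]]' > mv.in && python3 inch.py mv.in 40
python3 - <<'E'
from h import *
from plant import robot
s=robot.read_state();print(tocab(s["tool_pos"]),s["tool_pos"][2],s["force"])
plan(robot,[*cab(-101,32.5),.1642],202.2)
E
```

```text
t: 46.15
tool_pos: [0.5435, -0.039, 0.1863]
orientation: [0.605, -3.082, -0.001]
force: [-0.3, -0.9, -0.9]
opening: 0.0133
gripper_force: 40.0
[-110.54943723   32.1685144 ] 0.18633626762812547 [-0.27848062 -0.88652201 -0.8738126 ]
turn -0.0 then tool delta [-0.0095  0.0003  0.0221] q [-0.17  0.01  1.71 -0.    1.42 -2.12] pos [ 0.5435 -0.039   0.1863] t 46.1
```

```bash
echo '[[[0.0, -0.06, 0.006, 0.14, 0], [0.0, -0.06, 0, 0.16, 0], [0.0, -0.07, 0, 0.14, 0], [0.0, 0, 0, 0, 0], [0.0, 0, 0, 0, 0]]]' > mv.in && python3 inch.py mv.in 40;  echo '[[[0.0, 0.08, 0, 0, 0], [0.0, 0.06, 0, 0, 0], [0.0, 0, 0, 0, 0], [0.0, 0, 0, 0, 0]]]' > mv.in && python3 inch.py mv.in 40; echo '[[[0.0, -0.14, 0, 0, 0], [0.0, 0, 0, 0, 0], [0.0, 0, 0, 0, 0]]]' > mv.in && python3 inch.py mv.in 40
```

```text
t: 46.65
tool_pos: [0.5533, -0.035, 0.1652]
orientation: [-0.605, 3.081, -0.0]
force: [2.8, 1.4, 4.9]
opening: 0.0136
gripper_force: 40.0
t: 47.05
tool_pos: [0.55, -0.0372, 0.1684]
orientation: [-0.603, 3.073, -0.002]
force: [13.2, 6.1, 9.8]
opening: 0.0138
gripper_force: 40.0
t: 47.35
tool_pos: [0.5531, -0.035, 0.1652]
orientation: [-0.605, 3.082, -0.0]
force: [5.0, 1.8, 3.9]
opening: 0.0131
gripper_force: 40.0
```

Converted, -0.045 m is -0.9, 0.045 m is 0.9.

```bash
echo '[[[0.093, 0, 0, 0, 0], [0.093, 0, 0, 0, 0], [0.093, 0, 0, 0, 0], [0.093, 0, 0, 0, 0], [0.093, 0, 0, 0, 0], [0.093, 0, 0, 0, 0], [0.093, 0, 0, 0, 0], [0.093, 0, 0, 0, 0], [0.093, 0, 0, 0, 0], [0.093, 0, 0, 0, 0], [0.093, 0, 0, 0, 0], [0.093, 0, 0, 0, 0], [0.093, 0.6, 0, 0, 0], [0.093, 0.9, 0, 0, 0], [0.093, 0.9, 0, 0, 0], [0.0, 0.4, -0.9, 0, 0], [0.0, 0, -0.9, 0, 0], [0.0, 0, -0.9, 0, 0], [0.0, 0, 0, 0, 0]]]' > mv.in && python3 inch.py mv.in 40
python3 - <<'E'
from h import *
from plant import robot
s=shoot(robot,"side","s15");t=shoot(robot,"top","t15");hung(s);print(tocab(robot.read_state()["tool_pos"]))
m=orange(t);print("orange left on table",[int(m[225:265,150:200].sum()/255),int(m[205:250,215:262].sum()/255)])
h=cv2.cvtColor(s["image"],cv2.COLOR_RGB2HSV).astype(int)
for v in range(140,200,2): print(v,"".join("o" if p[0]<=14 and p[1]>115 and p[2]>90 else "-" if p[1]<70 else "." for p in h[v,262:330]))
E
```

```text
t: 49.25
tool_pos: [0.4745, -0.2175, 0.1647]
orientation: [-0.599, 3.084, -0.002]
force: [-0.2, 0.7, 0.1]
opening: 0.0655
gripper_force: 0.0
hook 0 utensil fraction 0.0 [274 197]
hook 1 utensil fraction 0.0 [284 189]
hook 2 utensil fraction 1.0 [294 181]
hook 3 utensil fraction 1.0 [303 174]
[-241.32250355 -103.21649978]
orange left on table [0, 0]
140 --------------------------..------------..........................--
142 ..---------------------..------------.............................--
144 ........------------..------------................................--
146 ..............--...------------...................................--
148 .............---....--------...............oo....................---
150 .............--..........................oooo....................---
152 ............---..........................oooo....................---
154 ............--............................ooo....................---
156 ...........--...................ooo.......ooo....................---
158 ...........--...................ooo.......ooo....................---
160 ..........--...
[... 740 characters left out ...]
.o...ooooooo.ooooooo.................------
182 .........--...............o...ooooooo..oooo...................------
184 ........--................ooooooooooo.........................------
186 ..........................oooooooooo..........................------
188 ..........................ooo.ooooo...........................------
190 ..........................ooo...............................--------
192 ..........................ooo............................-----------
194 ..........................o............................-------------
196 .....................................................---------------
198 ...................................................-----------------
```

```bash
python3 - <<'E'
from h import *
from plant import robot
t=load("top0");s=load("s7")
x,r=tri([(t,np.array([270,237])/3+[130,95]-.33),(s,np.array([215.,219.]))]);print("divider foot",x.round(3),np.round(r,3),tocab(x).round(0))
print("plane0 side",plane(s,[[215,219]],0).round(3), tocab(plane(s,[[215,219]],0)[0]).round(0))
# bar position from top+side: bar ends clicked in topc, s5 crop
b,r=tri([(t,np.array([386,303])/3+[130,95]-.33),(load("s5"),(np.array([187,219.])+.5)*.375-.5+[200,90])]);print("bar mid",b.round(4),np.round(r,4),tocab(b).round(1))
plan(robot,[*cab(-241,220),.34],112.2)
E
```

```text
divider foot [0.662 0.283 0.025] [0.008 0.008] [121. 286.]
plane0 side [[0.701 0.272 0.   ]] [153. 261.]
bar mid [0.5316 0.1577 0.2352] [0.001 0.001] [-47.2 218.8]
turn 1.569 then tool delta [ 3.232e-01  3.000e-04 -1.755e-01] q [-0.52 -0.04  1.8   0.    1.38 -2.48] pos [ 0.4736 -0.2137  0.1645] t 49.4
```

Converted, 0.046 m is 0.92, -0.045 m is -0.9.

```bash
echo '[[[0.0, 0, 0, -0.9, 0], [0.0, 0, 0, -0.9, 0], [0.0, 0, 0, -0.9, 0], [0.0, 0, 0, -0.8, 0], [0.0, 0, 0.92, 0, 0], [0.0, 0, 0.92, 0, 0], [0.0, 0, 0.92, 0, 0], [0.0, 0, 0.92, 0, 0], [0.0, 0, 0.92, 0, 0], [0.0, 0, 0.92, 0, 0], [0.0, 0, 0.92, 0, 0], [0.0, 0, 0, 0, 0]]]' > mv.in && python3 inch.py mv.in 40
echo '[[[0.0, 0, 0, 0, 0.143], [0.0, 0, 0, 0, 0.143], [0.0, 0, 0, 0, 0.143], [0.0, 0, 0, 0, 0.143], [0.0, 0, 0, 0, 0.143], [0.0, 0, 0, 0, 0.143], [0.0, 0, 0, 0, 0.143], [0.0, 0, 0, 0, 0.143], [0.0, 0, 0, 0, 0.143], [0.0, 0, 0, 0, 0.143], [0.0, 0, 0, 0, 0.141], [0.0, 0, 0, 0, 0]]]' > mv.in && python3 inch.py mv.in 40
python3 - <<'E'
from h import *
from plant import robot
hung(shoot(robot,"side","s16"))
plan(robot,[*cab(-51,222),.275],112.2)
E
```

```text
t: 50.55
tool_pos: [0.3496, 0.0901, 0.3404]
orientation: [-0.618, 3.079, 0.003]
force: [0.2, -1.3, -0.5]
opening: 0.0004
gripper_force: 0.0
t: 51.75
tool_pos: [0.3518, 0.085, 0.3398]
orientation: [1.755, 2.605, 0.0]
force: [0.4, 0.9, -0.2]
opening: 0.0004
gripper_force: 0.0
hook 0 utensil fraction 0.0 [274 197]
hook 1 utensil fraction 0.0 [284 189]
hook 2 utensil fraction 1.0 [294 181]
hook 3 utensil fraction 1.0 [303 174]
turn 0.003 then tool delta [0.0026 0.1901 0.0649] q [ 0.1  -0.56  1.9  -0.    1.8  -0.3 ] pos [0.3519 0.085  0.3399] t 51.8
```

```bash
echo '[[[0.0, 0.052, 0.95, 0, 0.003], [0.0, 0, 0.95, 0, 0], [0.0, 0, 0.95, 0, 0], [0.0, 0, 0.95, 0, 0], [0.0, 0, 0, 0.7, 0], [0.0, 0, 0, 0.6, 0], [0.0, 0, 0, 0, 0]]]' > mv.in && python3 inch.py mv.in 40
echo '[[[0.0, 0, -0.04, 0.2, 0], [0.0, 0, -0.12, 0.2, 0], [0.0, 0, -0.1, 0.2, 0], [0.0, 0, -0.06, 0.2, 0], [0.0, 0, -0.04, 0.2, 0], [0.0, 0, -0.02, 0.2, 0], [0.0, 0, 0, 0, 0]]]' > mv.in && python3 inch.py mv.in 40
python3 - <<'E'
from h import *
from plant import robot
s=robot.read_state();print(tocab(s["tool_pos"]),s["tool_pos"][2],s["force"])
E
```

```text
t: 52.5
tool_pos: [0.5249, 0.1584, 0.2691]
orientation: [-1.747, -2.603, 0.011]
force: [-1.3, -0.9, -0.1]
opening: 0.0005
gripper_force: 0.0
t: 53.2
tool_pos: [0.5096, 0.1514, 0.2165]
orientation: [1.754, 2.604, 0.002]
force: [-2.9, -0.9, 3.3]
opening: 0.0003
gripper_force: 1.7
[-70.04052268 221.25445135] 0.21650959978922066 [-2.88486233 -0.91535886  3.32835403]
```

Pressing as planned (about 4 N); on past the crest.

```bash
echo '[[[0.0, 0, 0, 0.2, 0], [0.0, 0, 0.04, 0.2, 0], [0.0, 0, 0.06, 0.16, 0], [0.0, 0, 0.06, 0.12, 0], [0.0, 0, 0.04, 0.06, 0], [0.0, 0, 0, 0, 0], [0.0, 0, 0, 0, 0]]]' > mv.in && python3 inch.py mv.in 40
python3 - <<'E'
from h import *
from plant import robot
s=robot.read_state();print(tocab(s["tool_pos"]),s["tool_pos"][2],s["force"])
E
```

```text
t: 53.9
tool_pos: [0.5179, 0.155, 0.1794]
orientation: [-1.755, -2.603, 0.004]
force: [-15.1, -5.7, 19.6]
opening: 0.0004
gripper_force: 9.5
[-60.93618241 221.42667058] 0.17942760182081022 [-15.09506288  -5.65321321  19.64649044]
```

Converted, -0.045 m is -0.9, -0.04 m is -0.8.

```bash
echo '[[[0.0, 0, -0.08, -0.1, 0], [0.0, 0, -0.04, -0.2, 0], [0.0, 0, 0, -0.6, 0], [0.0, 0, 0, -0.8, 0], [0.0, 0, 0, -0.9, 0], [0.0, 0, 0, -0.9, 0], [0.0, 0, -0.8, 0, 0], [0.0, 0, -0.9, 0, 0], [0.0, 0, -0.9, 0, 0], [0.0, 0, -0.9, 0, 0], [0.0, 0, -0.4, 0, 0], [0.0, 0, 0, 0, 0], [0.0, 0, 0, 0, 0]]]' > mv.in && python3 inch.py mv.in 40
python3 - <<'E'
from h import *
from plant import robot
st=robot.read_state();print(st["tool_pos"],st["force"])
s=shoot(robot,"side","s17");t=shoot(robot,"top","t17")
cv2.imwrite("pics/fin.png",np.hstack([cv2.resize(s["image"][120:240,230:350,::-1],(500,500)),cv2.resize(t["image"][90:270,130:390,::-1],(300,208)) if 0 else cv2.copyMakeBorder(cv2.resize(t["image"][100:260,140:390,::-1],(300,192)),0,308,0,0,cv2.BORDER_CONSTANT)]))
E
```

```text
t: 55.2
tool_pos: [0.3331, 0.0802, 0.3536]
orientation: [1.756, 2.603, 0.002]
force: [0.7, -0.0, 0.2]
opening: 0.0005
gripper_force: 0.0
[0.33312652 0.08017218 0.35362479] [ 0.71167779 -0.03907151  0.24581802]
```

View pics/fin.png

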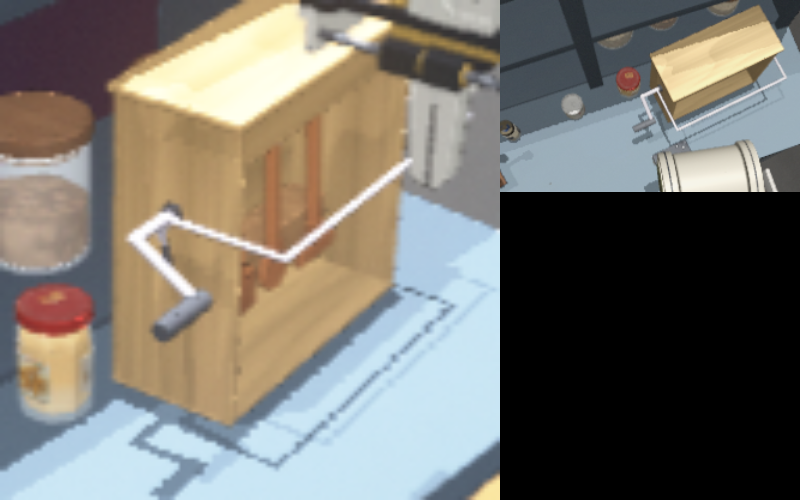

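The picture shows the guard down across the front, with the bail corner at about (285,258) and the thumb bar low at (183,318). Two utensils hang in full view, at about (272,215) and (313,190). The third shows only its blade, at (247,285), because the cabinet's side wall hides the rest. The worktop is clear of utensils and the jars stand where they did.

```bash
echo '[[[0.0, 0, 0, 0, 0], [0.0, 0, 0, 0, 0], [0.0, 0, 0, 0, 0], [0.0, 0, 0, 0, 0], [0.0, 0, 0, 0, 0], [0.0, 0, 0, 0, 0], [0.0, 0, 0, 0, 0], [0.0, 0, 0, 0, 0]]]' > mv.in && python3 inch.py mv.in 40
python3 - <<'E'
from h import *
from plant import robot
s=shoot(robot,"side","s18");a=load("s17")["image"].astype(int);b=s["image"].astype(int)
print("change",np.abs(a-b)[120:240,230:320].mean().round(2),(np.abs(a-b)[120:240,230:320].max(2)>40).sum())
print(robot.close_job())
E
```

```text
t: 56.1
tool_pos: [0.3326, 0.0801, 0.353]
orientation: [1.757, 2.604, 0.0]
force: [-0.1, -0.8, 0.4]
opening: 0.0006
gripper_force: 0.0
change 1.1 12
the job is handed in; nothing more can be done
None
```

I hung the scraper, rice paddle and spatula on hooks 3, 2 and 1 (no stirrer was there), latched the guard down, left the jars and tin untouched, and handed the job in at about 56 s; the spatula's ring is hidden behind the cabinet wall, so I checked that one only by its blade position and a pull test.

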